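Fit the heat sink in the amplifier drawer and hold the service flap at its index

TASK

Set the copper heat sink, fins up, on the bare aluminium plate in the open amplifier drawer, let go of it and push the drawer fully shut. Then lift the flap on top of the oak cabinet until it lines up with the steel index arm on the brass quadrant, and finish still holding it there with the gripper so that I can reach in and screw the heat sink down; nothing else keeps the flap up. Do not shift the index arm or the other parts on the bench.

Things in the scene. Friction and masses are not known exactly. Their poses are not given: they have to be found in the camera images.
- heat_sink: copper heat sink, loose on the bench: base plate 56 (x) x 44 (y) x 6 mm with six thin upright fins running along x, 40 mm high in all; the two outer fins make flat sides 44 mm apart. About 0.3 kg. Origin at the centre of its underside, z up through the fins
- cabinet: fixed oak amplifier cabinet, 240 (x) x 250 (y) x 110 mm high. Origin at the centre of its underside; -x is the front, where the drawer comes out; +y is the side with the flap's hinge; a small steel latch, drawn back and not used, sits on the outside of the +y wall
- drawer (a joint): oak drawer in the cabinet's front: 0 = fully shut, against its stop (panel's inner face on the cabinet's front face); grows in metres as it slides out along the cabinet's -x; starts 0.13 to 0.155 open. 1.5 N of friction plus light damping; stays where left. Its side walls reach 68 mm above the bench, inside width 204 mm
- drawer_front (a point): point on the outer face of the drawer's front panel, middle of its width, 76 mm above the bench; axes as the cabinet's. Panel 244 mm wide, 12 mm thick, top edge 86 mm above the bench. A steel cup pull below the point, 72 mm wide, 22 to 44 mm above the bench, stands out 14 mm
- mount (a point): centre of the top face of the bare aluminium mounting plate on the drawer floor, 21 mm above the bench; plate 100 (x) x 150 (y) x 3 mm; axes as the cabinet's. It lies 62 mm behind the front panel's inner face, so with the drawer open it is clear of the cabinet. A transformer and capacitors stand in the drawer's rear, from 34 mm behind the plate's rear edge
- flap (a joint): hinged oak flap in the cabinet's top: 0 = shut and level with the top, grows in radians as its free edge (the -y edge) rises; hinge line along the cabinet's x near its +y side. Board 158 (x) x 215 (y) x 10 mm, with the tongue about 0.3 kg; it falls shut when let go; turns freely to 1.8
- tongue (a point): grip point in the middle of the flap's chrome tongue handle, a flat bar 24 mm wide (x) x 10 mm thick (z) that juts 48 mm out from the flap's free edge, beyond the cabinet's -y wall; the point is 28 mm from the flap's edge and, shut, 105 mm above the bench. Axes as the cabinet's with the flap shut, and turning with the flap
- flap_hinge (a point): point on the flap's hinge line, straight across from the tongue, in the plane of the flap's top face (110 mm above the bench); the tongue's grip point is 244 mm from it along the flap's own -y and 5 mm under it. Axes turn with the flap
- index (a joint): steel index arm of the quadrant, pivoted on the flap's hinge line behind the flap's +x edge and clamped by a wing nut; its value is the angle of the arm in radians, counted like the flap's (0 level, growing upward), so the flap is right when flap equals it. Set between 0.55 and 0.95; a knock would shift it
- index_tip (a point): outer end of the index arm, 124 mm from the hinge line along the arm's own -y; arm 7 mm wide, 3 mm thick, in front of a brass quarter ring of 117 mm outer radius that stands upright on the cabinet's top with its face to +x. Axes turn with the arm, its own -y points out along the arm
- bow_handle: chrome bow-shaped cabinet handle lying flat on the bench, 106 x 35 x 10 mm; leave alone. Origin at the underside near its middle
- tube_base: green bakelite tube base, pins up, 36 mm across, 36 mm high; leave alone. Origin at the centre of its underside
- magazine: steel record magazine segment, a curved comb of upright dividers about 160 x 90 x 64 mm; leave alone. Origin at the underside near its middle
Things that resemble listed ones, but are neither listed nor needed, are in the scene too. Of the things shaped like the heat_sink, the copper one is meant.

How it is judged:
By the outcome, as a careful person would: the job done as asked, in the order asked, and still so for the second after the job is handed in, while the arm keeps its last pose, push and grip.
It also fails if it takes over 64 s, if anything falls off the work surface, if the arm or the gripper's body presses on something with over 40 N, if the wrist force passes 120 N, or if a joint passes its speed limit or range.

ROBOT

A 6-joint arm with a two-finger parallel gripper is mounted at the origin on the work surface. World frame = base frame: x ahead of the robot, y to its left, z up, the work surface at z = 0. Lengths are in mm, angles in rad, forces in N, time in s.
With the tool pointing down it reaches from about 300 to 775 mm from the base axis. Payload 14.6 kg.
Tool frame: the origin (TCP) lies between the finger pads; the fingertips stand 22 mm ahead of it and the grasp point (between the pads) lies 3 mm ahead of it (manip.tcp_to_tips is the distance from the TCP to the fingertips, in mm); y points along the fingers, z is the direction in which the jaws open and shut, and the axes are right-handed (so a half turn about y gives the same grasp; the last joint's range is limited). The gripper opens to 94 mm and grips with 3 to 60 N. Pads are 16 mm wide; open, the fingers measure 119 mm over their backs; the gripper's body (75 mm by 177 mm) begins 78 mm behind the grasp point.
Start: joints at [1.152, 0.3, 1.521, -0, 1.321, -0.067], TCP at [189.52, 516.306, 227.446] pointing down, gripper open.
Joint ranges: [-3.03, 3.03], [-0.79, 2.21], [0.23, 2.52], [-1.04, 4.18], [0, 3.07], [-2.55, 2.55]. Speed limits (rad/s): [2.22, 2.22, 2.57, 3.14, 3.14, 3.14].

INTERFACE

Orientations are given as [roll, pitch, yaw] about the fixed x, y, z axes, in that order (R = Rz(yaw) Ry(pitch) Rx(roll)).
In Python, from cell import manip gives the robot as it stands.
- The arm moves only by the shell command python3 -m jog 'ROWS' [OPENING] [FORCE]. ROWS is JSON, one flat list of numbers, 6 for each row, row after row: the shift along the tool's x, y, z in mm, then the turn, a rotation vector about the tool's x, y, z in degrees. A call has 1 to 10 rows; each row is the pose to reach, as a shift and turn from the pose commanded when the call began, along the tool's axes at that moment; what a row does not reach only later rows make up. A row lasts 1/12 s, in which the tool goes at most 41.7 mm and 7.16 degrees, less where a joint would pass 70% of its speed; a pose out of reach is approached as far as the arm can. A call with a gripper value outside its range is refused whole. OPENING is the finger opening in mm, from 0 to 94, set as the call begins (- or left out, the last holds). The fingers move at their own pace and stop on an object; FORCE is the grip in N (left out, the last holds). Time passes only in rows, so rows that repeat a pose let the fingers close. It gives the time, the measured TCP pose, the force and the opening at its end, in the units of the state.
- manip.read_state(): the state, without advancing time (a new reading comes with each control period).
- manip.camera(name): name is "scene" or "top" or "wrist"; returns a dict with "img" (384x512x3 uint8, red, green, blue), "intrinsics" (3x3 intrinsics, pixels), "origin" and "orientation" of the camera in the world. Camera axes: x right, y down, z forward; pixel columns grow to the right and rows downward; lengths in mm; the calibration is good to about 2 mm. A picture is of the moment at which its call begins. There is no depth.
- manip.sign_off(): hands the job in, once; it reports no verdict.
Trained networks look in a picture, given as the dict that the camera call returned (one of the last four; its "shot" number tells which), for a name from the list of things; names that differ only in an ending like _2 or _b are one class to them, and where a whole thing is asked for, a point or a joint stands for the part that bears it (a point fixed in the world has none). Each returns a list of dicts, best first, with "score" (0 to 1); they miss things now and then, are a little off and sometimes report something else, mostly with a low value. They report only what shows in the picture. A call takes as long as a camera call. They do not tell look-alikes from the thing itself.
- manip.masks_of(thing, picture): "pixels" (384x512 bool, what is visible of it) and "xy" ([column, row] in pixels, amid what is visible of it).
- manip.tip_of(thing, picture): "xy" ([column, row] in pixels: a listed point, or the origin of a listed thing).
The state is a dict: "clock": time; "joints": joint angles; "qd": joint speeds; "effort": joint torques, N m; "eef_pos": TCP position; "eef_rot": TCP orientation; "wrist_force": force on the tool from outside, world axes, zero at the start; "moment": the same for the moment, N m; "finger_gap": finger opening in mm.
Only numpy, scipy, OpenCV 4.12 (cv2) and the standard library are available. Lean on these libraries where they do the work, as an engineer would, in place of code of your own. Each camera call takes 0.05 s, during which the arm holds its last target.

## Working session

There is one attempt and no reset: what is moved stays moved. The work goes in short steps, Python scripts to look and compute and a shell command to move; the robot and the scene stay as the last step left them, time stands still between calls to the robot, and variables do not carry over. Pictures are saved under pics/ and viewed, and the job is handed in when it is done.

```bash
ls; mkdir -p pics
cat > h.py <<'E'
import numpy as np, cv2
from cell import manip
from scipy.spatial.transform import Rotation as R
def snap(name,fn=None):
    p=manip.camera(name)
    if fn: cv2.imwrite('pics/'+fn,cv2.cvtColor(p['img'],cv2.COLOR_RGB2BGR))
    return p
def Rm(o):
    o=np.array(o,float)
    return o if o.shape==(3,3) else R.from_euler('xyz',o).as_matrix()
def ray(p,xy):
    K=np.array(p['intrinsics']);d=np.linalg.solve(K,[xy[0],xy[1],1.]);return np.array(p['origin'],float),Rm(p['orientation'])@d
def at_z(p,xy,z):
    o,d=ray(p,xy);return o+d*(z-o[2])/d[2]
def proj(p,X):
    c=Rm(p['orientation']).T@(np.array(X,float)-np.array(p['origin']));q=np.array(p['intrinsics'])@c;return q[:2]/q[2]
def tri(obs):
    A=np.zeros((3,3));b=np.zeros(3)
    for p,xy in obs:
        o,d=ray(p,xy);d=d/np.linalg.norm(d);M=np.eye(3)-np.outer(d,d);A+=M;b+=M@o
    return np.linalg.solve(A,b)
E
python3 - <<'E'
from h import *
np.set_printoptions(precision=1,suppress=True)
s=manip.read_state();print(s)
for n in ['scene','top','wrist']:
    p=snap(n,n+'0.png');print(n,p['origin'],p['orientation'],np.array(p['intrinsics']).ravel())
    for t in ['heat_sink','drawer_front','mount','tongue','flap_hinge','index_tip','cabinet']:
        print(t,[(np.round(d['xy'],1),round(d['score'],2)) for d in manip.tip_of(t,p)[:4]])
E
```

```text
pics
{'clock': 0.0, 'joints': array([ 1.2,  0.3,  1.5,  0. ,  1.3, -0.1]), 'qd': array([-0., -0., -0., -0., -0., -0.]), 'effort': array([ -0. , -53.2, -35.3,   0.1,   0. ,  -0. ]), 'eef_pos': array([189.4, 516.1, 226.9]), 'eef_rot': array([-1.6,  0. , -0.4]), 'wrist_force': array([ 0.3,  0. , -0.1]), 'moment': array([ 0., -0.,  0.]), 'finger_gap': 93.74160308612608}
scene [1320.  -498.  1018.4] [-2.4  0.   0.9] [403.6   0.  251.3   0.  403.6 186.9   0.    0.    1. ]
heat_sink [(array([167.7, 182.2]), 0.58), (array([165.8, 210.1]), 0.46)]
drawer_front [(array([235.5, 169.2]), 0.57)]
mount [(array([251.1, 185.9]), 0.75)]
tongue [(array([241.9, 215.5]), 0.92)]
flap_hinge [(array([295.5, 175.7]), 0.83)]
index_tip [(array([309.3, 192.5]), 0.61)]
cabinet [(array([292.3, 226.3]), 0.74), (array([240.6, 213.6]), 0.25)]
top [385.5   1.7 970.8] [-2.9 -0.  -1.4] [353.6   0.  255.3   0.  353.6 186.9   0.    0.    1. ]
heat_sink [(array([310.2, 292.3]), 0.82), (array([337.4, 259. ]), 0.58)]
drawer_front [(array([244.8, 220.1]), 0.87)]
mount [(array([245. , 198.9]), 0.86)]
tongue [(array([310.6, 144.9]), 0.77)]
flap_hinge [(array([217.6, 135.4]), 0.68), (array([252.7, 133.1]), 0.3)]
index_tip [(array([258.6,  82.2]), 0.49)]
cabinet [(array([249.8, 130.5]), 0.9)]
wrist [118.1 541.9 384.8] [ 2.9 -0.   1.2] [295.2   0.  260.6   0.  295.2 189.    0.    0.    1. ]
heat_sink []
drawer_front []
mount []
tongue []
flap_hinge []
index_tip []
cabinet []
```

View pics/scene0.png

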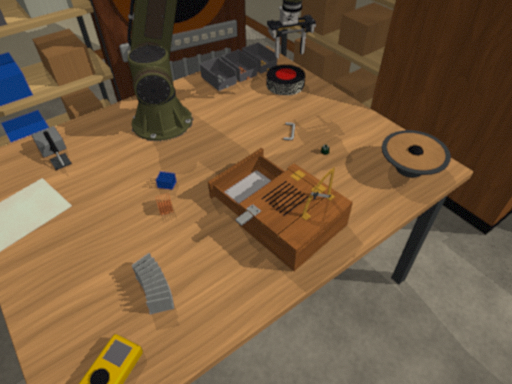

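View pics/top0.png

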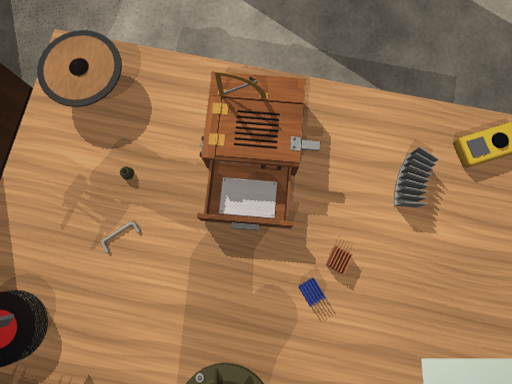

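Run:
```python
from h import *
np.set_printoptions(precision=4,suppress=True)
s=manip.read_state();print(s['eef_pos'],s['eef_rot']);print(Rm(s['eef_rot']))
a=snap('top');b=snap('scene')
for n,p in (('top',a),('scene',b)):
    q=p['img']; cv2.imwrite(f'pics/{n}_crop.png',cv2.cvtColor(cv2.resize(q[60:320,130:390] if n=='top' else q[120:300,130:380],None,fx=2.3 if n=='top' else 3,fy=2.3 if n=='top' else 3,interpolation=cv2.INTER_CUBIC),cv2.COLOR_RGB2BGR))
for t,z in [('heat_sink',0),('drawer_front',76),('mount',21),('tongue',105),('flap_hinge',110),('cabinet',0),('bow_handle',0),('tube_base',0),('magazine',0),('index_tip',None)]:
    da=manip.tip_of(t,a);db=manip.tip_of(t,b)
    for d in da[:2]:
        if z is not None: print(t,'top',round(d['score'],2),at_z(a,d['xy'],z))
    for d in db[:2]:
        if z is not None: print(t,'scene',round(d['score'],2),at_z(b,d['xy'],z))
    if da and db: print(t,'tri',tri([(a,da[0]['xy']),(b,db[0]['xy'])]))
```

```text
[189.5269 516.3111 227.4433] [-1.5708 -0.     -0.3518]
[[ 0.9388  0.      0.3446]
 [-0.3446 -0.      0.9388]
 [ 0.     -1.      0.    ]]
heat_sink top 0.57 [ 423.4159 -225.2629    0.    ]
heat_sink scene 0.85 [ 341.7909 -152.1998    0.    ]
heat_sink scene 0.66 [565.0628 393.1713   0.    ]
heat_sink tri [ 425.123  -193.1451   94.4857]
drawer_front top 0.79 [472.2539  49.233   76.    ]
drawer_front scene 0.79 [480.084   25.4903  76.    ]
drawer_front tri [469.7012  42.2157  60.7045]
mount top 0.87 [538.7204  55.1103  21.    ]
mount scene 0.59 [541.3896  48.1981  21.    ]
mount tri [538.3648  53.2383  15.9968]
tongue top 0.82 [697.3127 -83.7457 105.    ]
tongue scene 0.97 [686.0392 -79.2278 105.    ]
tongue scene 0.59 [465.0649 277.0825 105.    ]
tongue tri [693.343  -83.2978 115.1495]
flap_hinge top 0.86 [665.5335 153.9919 110.    ]
flap_hinge scene 0.95 [663.5893 149.3253 110.    ]
flap_hinge scene 0.74 [507.7519  15.5844 110.    ]
flap_hinge tri [664.2162 151.7939 110.1199]
cabinet top 0.93 [744.0343  85.3872  -0.    ]
cabinet scene 0.71 [739.1029  75.76     0.    ]
cabinet scene 0.61 [ 686.5293 -386.8103    0.    ]
cabinet tri [741.0432  80.6775   0.5954]
bow_handle top 0.74 [376.3917 370.8746   0.    ]
bow_handle scene 0.59 [377.059  371.1071   0.    ]
bow_handle tri [376.4914 371.3277  -0.5757]
tube_base top 0.42 [553.1556 396.8841   0.    ]
tube_base scene 0.46 [585.0097 388.8504   0.    ]
tube_base tri [560.5856 413.7717 -33.2237]
magazine top 0.94 [ 675.3694 -373.152     0.    ]
magazine scene 0.93 [ 680.5098 -387.4887    0.    ]
magazine tri [ 676.6013 -382.0764  -10.8961]
```

View pics/top_crop.png

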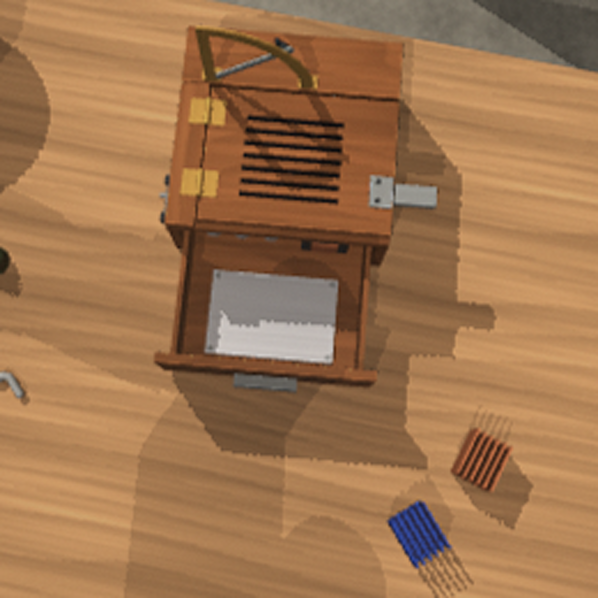

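View pics/scene_crop.png

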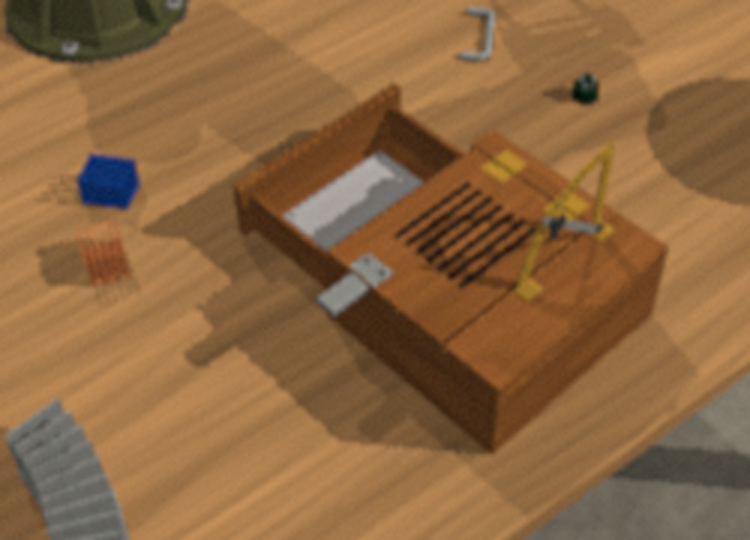

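```bash
cat >> h.py <<'E'
def shift(target,s=None):
    s=s or manip.read_state(); return Rm(s['eef_rot']).T@(np.array(target)-np.array(s['eef_pos']))
def toolR(az_z,tilt=0):
    # tool y down, tool z horizontal at azimuth az_z (deg); tilt: rotate about tool z (deg)
    a=np.radians(az_z);z=np.array([np.cos(a),np.sin(a),0]);y=np.array([0,0,-1.]);x=np.cross(y,z)
    return np.c_[x,y,z]@R.from_rotvec([0,0,np.radians(tilt)]).as_matrix()
def turn(Rt,s=None):
    s=s or manip.read_state(); return np.degrees(R.from_matrix(Rm(s['eef_rot']).T@Rt).as_rotvec())
E
python3 - <<'E'
from h import *
np.set_printoptions(precision=1,suppress=True)
a=snap('top');b=snap('scene')
for n,p in (('top',a),('scene',b)):
    for d in manip.masks_of('heat_sink',p):
        m=d['pixels'];col=p['img'][m].mean(0);ys,xs=np.nonzero(m)
        print(n,round(d['score'],2),d['xy'],col,m.sum(),cv2.minAreaRect(np.c_[xs,ys].astype(np.float32)),at_z(p,d['xy'],20))
print(a['origin'],'cabR')
# corners of cabinet top from top crop
C={'front-left':(166,226),'front-right':(390,247),'back-left':(186,30),'back-right':(404,42)}
for k,(u,v) in C.items(): print(k,at_z(a,(130+u/2.3,60+v/2.3),110))
print('drawer panel top', [at_z(a,(130+u/2.3,60+v/2.3),86) for u,v in((157,356),(374,383))])
print('plate',[at_z(a,(130+u/2.3,60+v/2.3),21) for u,v in((214,268),(338,280),(334,363),(205,349))])
t=[478,-190,330]
print(shift(t),turn(toolR(-83)),)
E
```

```text
top 0.61 [339.5, 258.8] [122.   71.5  45.3] 442 ((339.2000427246094, 259.10003662109375), (20.124608993530273, 22.36067771911621), 26.56505012512207) [ 433.5 -218.4   20. ]
scene 0.58 [166.6, 207.0] [139.8  83.1  46.8] 205 ((165.14707946777344, 205.58824157714844), (15.764815330505371, 13.581995010375977), 75.96376037597656) [ 448.2 -216.5   20. ]
[385.5   1.7 970.8] cabR
front-left [605.6 180.8 110. ]
front-right [631.7 -64.5 110. ]
back-left [839.6 212.4 110. ]
back-right [875.8 -37.4 110. ]
drawer panel top [array([466.2, 161.5,  86. ]), array([484.8, -76.1,  86. ])]
plate [array([589., 131.,  21.]), array([604.5, -17.5,  21. ]), array([505.7, -31.7,  21. ]), array([491.5, 119.9,  21. ])]
[ 514.2 -102.5 -563.6] [ -0.  152.8  -0. ]
```

Run:
```python
from h import *
np.set_printoptions(precision=1,suppress=True)
a=snap('top')
q=[at_z(a,(130+u/2.3,60+v/2.3),40) for u,v in((478,428),(512,446),(490,492),(452,474))];print(q)
print(shift([460,-225,230]))
```

```text
[array([ 463.7, -204.5,   40. ]), array([ 451.6, -245.1,   40. ]), array([ 396.8, -228.4,   40. ]), array([ 407.6, -183.8,   40. ])]
[ 509.3   -2.5 -602.7]
```

```bash
python3 -m jog '[30,-20,-41,0,0,0, 55,-20,-82,0,0,0, 80,-20,-123,0,0,0, 105,-20,-163,0,0,0, 130,-20,-203,0,0,0, 158,-20,-243,0,0,0, 187,-20,-280,0,0,0, 215,-20,-315,0,0,0, 244,-20,-350,0,0,0, 275,-20,-380,0,0,0]' 94; python3 -m jog '[30,0,-30,0,0,0, 60,0,-60,0,0,0, 90,0,-90,0,0,0, 120,0,-120,0,0,0, 150,0,-150,0,0,0, 180,0,-180,0,0,0, 210,0,-205,0,0,0, 235,10,-222,0,0,0, 235,20,-222,0,0,0, 235,20,-222,0,0,0]'
python3 - <<'E'
from h import *
np.set_printoptions(precision=2,suppress=True)
s=manip.read_state();print(s['clock'],s['eef_pos'],s['eef_rot'])
p=snap('wrist','w1.png');print(p['origin'],p['orientation'])
for t in ['heat_sink']:
  for d in manip.tip_of(t,p): print(d['xy'],d['score'],at_z(p,d['xy'],0))
  for d in manip.masks_of(t,p): print(d['xy'],d['score'],at_z(p,d['xy'],30))
E
```

```text
clock: 3.38
eef_pos: [295.6, 115.9, 247.8]
eef_rot: [-1.57, -0.001, -0.351]
wrist_force: [1.9, 0.6, -1.1]
finger_gap: 93.9
clock: 4.22
eef_pos: [439.4, -172.2, 225.1]
eef_rot: [-1.57, 0.004, -0.354]
wrist_force: [-0.5, 1.2, 0.2]
finger_gap: 93.8
4.2167 [ 439.42 -172.2   225.12] [-1.57  0.   -0.35]
[ 368.61 -146.75  382.71] [ 2.88 -0.    1.22]
[228.4, 176.5] 0.65 [ 434.39 -216.31    0.  ]
[240.8, 84.7] 0.79 [ 335.5  -158.16   30.  ]
[224.6, 178.3] 0.63 [ 429.72 -216.06   30.  ]
```

View pics/w1.png

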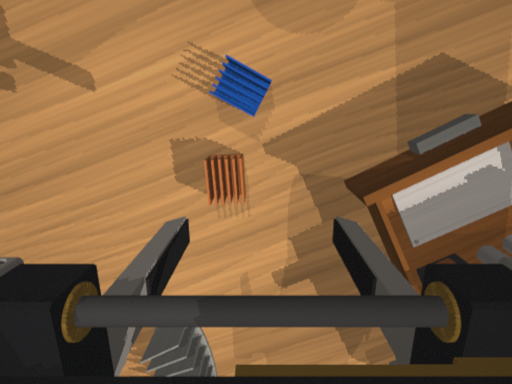

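```bash
cat > fit.py <<'E'
from h import *
from scipy.optimize import minimize
np.set_printoptions(precision=2,suppress=True)
p=snap('wrist')
img=p['img'].astype(int)
m=[d for d in manip.masks_of('heat_sink',p) if abs(d['xy'][0]-225)<25 and abs(d['xy'][1]-178)<25]
mk=m[0]['pixels'] if m else None
print(m and mk.sum())
S=4
M=cv2.resize(mk.astype(np.uint8),None,fx=S,fy=S,interpolation=cv2.INTER_NEAREST)
def render(q):
    x,y,a=q;c,s=np.cos(a),np.sin(a);pts=[]
    for z in(0,40):
        for dx in(-28,28):
            for dy in(-22,22): pts.append(proj(p,[x+c*dx-s*dy,y+s*dx+c*dy,z]))
    h=cv2.convexHull(((np.array(pts)+.5)*S).astype(np.float32))
    o=np.zeros_like(M);cv2.fillConvexPoly(o,h.astype(np.int32),1);return o
def cost(q):
    o=render([q[0],q[1],q[2]/50]);return 1-(o&M).sum()/(o|M).sum()
best=None
for a0 in(-.5,-.35,-.2):
    r=minimize(cost,[432,-216,a0*50],method='Nelder-Mead',options=dict(initial_simplex=np.array([[432,-216,a0*50],[438,-216,a0*50],[432,-210,a0*50],[432,-216,a0*50+8]])))
    if best is None or r.fun<best.fun: best=r
print(best.x[:2],np.degrees(best.x[2]/50),best.fun)
o=render([best.x[0],best.x[1],best.x[2]/50])
im=cv2.resize(p['img'],None,fx=S,fy=S,interpolation=cv2.INTER_CUBIC)
cs,_=cv2.findContours(o,0,1);cv2.drawContours(im,cs,-1,(255,255,0),1)
cs,_=cv2.findContours(M,0,1);cv2.drawContours(im,cs,-1,(0,255,0),1)
cv2.imwrite('pics/fit.png',cv2.cvtColor(im[500:950,650:1250],cv2.COLOR_RGB2BGR))
E
python3 fit.py
```

```text
1936
[ 431.32 -216.35] -15.815855459475262 0.07173152533977278
```

View pics/fit.png

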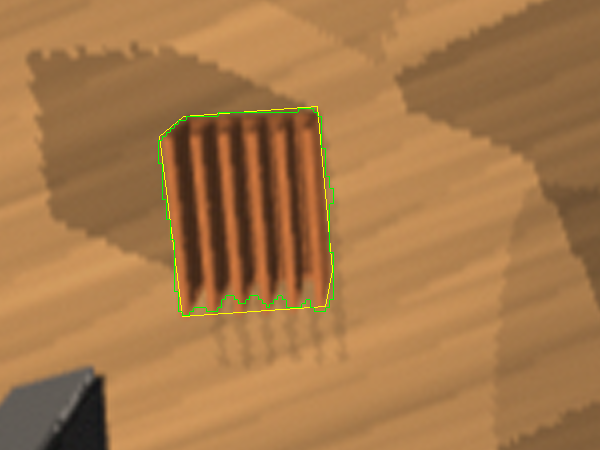

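Run:
```python
from h import *
np.set_printoptions(precision=2,suppress=True)
print(shift([431.3,-216.3,120]),turn(toolR(74.2)))
```

```text
[  7.36 108.4  -45.67] [ 0.01 -4.29  0.08]
```

```bash
python3 -m jog '[3,20,-20,0,-2,0, 6,50,-40,0,-4.3,0, 7.4,85,-45.7,0,-4.3,0, 7.4,105,-45.7,0,-4.3,0, 7.4,108,-45.7,0,-4.3,0, 7.4,108,-45.7,0,-4.3,0]'
python3 - <<'E'
from h import *
np.set_printoptions(precision=2,suppress=True)
p=snap('wrist','w2.png')
x,y,a=431.3,-216.3,np.radians(-15.8);c,s=np.cos(a),np.sin(a)
im=cv2.resize(p['img'],None,fx=3,fy=3,interpolation=cv2.INTER_CUBIC)
for z in(0,40):
  pts=[]
  for dx,dy in((-28,-22),(-28,22),(28,22),(28,-22)): pts.append(proj(p,[x+c*dx-s*dy,y+s*dx+c*dy,z]))
  cv2.polylines(im,[((np.array(pts)+.5)*3).astype(np.int32)],True,(255,255,0),1)
print(pts)
u,v=((np.mean(pts,0))*3).astype(int);y0=max(0,v-250)
cv2.imwrite('pics/w2c.png',cv2.cvtColor(im[y0:y0+560,u-370:u+370],cv2.COLOR_RGB2BGR))
E
```

```text
clock: 4.97
eef_pos: [431.1, -216.5, 119.6]
eef_rot: [-1.571, 0.001, -0.276]
wrist_force: [0.0, 0.4, 0.4]
finger_gap: 94.2
[array([234.7 , 169.35]), array([288.54, 169.35]), array([286.93, 232.8 ]), array([236.18, 232.8 ])]
```

View pics/w2c.png

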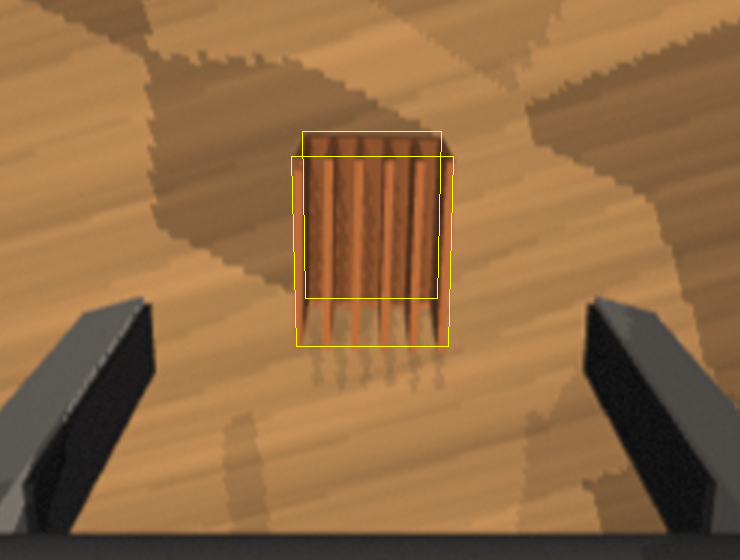

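```bash
python3 -m jog '[0,25,0,0,0,0, 0,60,0,0,0,0, 0,85,0,0,0,0, 0,91.5,0,0,0,0, 0,91.5,0,0,0,0, 0,91.5,0,0,0,0]'; python3 -m jog '[0,0,0,0,0,0, 0,0,0,0,0,0, 0,0,0,0,0,0, 0,0,0,0,0,0, 0,0,0,0,0,0, 0,0,0,0,0,0, 0,0,0,0,0,0, 0,0,0,0,0,0]' 30 25
```

```text
clock: 5.52
eef_pos: [432.2, -217.4, 29.9]
eef_rot: [-1.571, -0.002, -0.276]
wrist_force: [0.2, 0.7, 0.6]
finger_gap: 93.8
clock: 6.18
eef_pos: [431.1, -217.0, 27.9]
eef_rot: [-1.571, 0.0, -0.277]
wrist_force: [0.0, 2.3, 1.5]
finger_gap: 44.0
```

```bash
python3 -m jog '[0,-15,0,0,0,0, 0,-45,0,0,0,0, 0,-85,0,0,0,0, 0,-125,0,0,0,0, 0,-160,0,0,0,0, 0,-172,0,0,0,0, 0,-172,0,0,0,0]'
python3 - <<'E'
from h import *
np.set_printoptions(precision=2,suppress=True)
print(shift([530,50,200]),turn(toolR(97)))
E
```

```text
clock: 6.77
eef_pos: [432.0, -217.5, 202.8]
eef_rot: [-1.572, -0.005, -0.277]
wrist_force: [0.8, -0.1, -3.3]
finger_gap: 43.8
[ 21.17   2.54 284.14] [  0.13 -22.86   0.26]
```

```bash
python3 -m jog '[2,0,25,0,-2,0, 4,0,60,0,-5,0, 7,0,98,0,-9,0, 10,0,136,0,-12,0, 13,0,174,0,-15,0, 16,0,212,0,-18,0, 19,0,248,0,-21,0, 21,0,275,0,-22.8,0, 21,0,284,0,-22.8,0, 21,0,284,0,-22.8,0]'
python3 - <<'E'
from h import *
np.set_printoptions(precision=2,suppress=True)
s=manip.read_state();print(s['eef_pos'],s['finger_gap'])
p=snap('wrist','w3.png')
for t,z in(('mount',21),('drawer_front',76),('flap_hinge',110)):
    for d in manip.tip_of(t,p): print(t,d['xy'],d['score'],at_z(p,d['xy'],z))
im=cv2.resize(p['img'],None,fx=1.55,fy=1.55,interpolation=cv2.INTER_CUBIC)
cv2.imwrite('pics/w3c.png',cv2.cvtColor(im,cv2.COLOR_RGB2BGR))
E
```

```text
clock: 7.6
eef_pos: [528.6, 52.1, 197.8]
eef_rot: [-1.57, 0.003, 0.123]
wrist_force: [-0.8, 0.0, -3.3]
finger_gap: 43.8
[528.57  52.13 197.78] 43.84796803123991
mount [258.6, 193.5] 0.89 [548.83  51.53  21.  ]
drawer_front [260.1, 132.8] 0.77 [474.57  44.14  76.  ]
```

View pics/w3c.png

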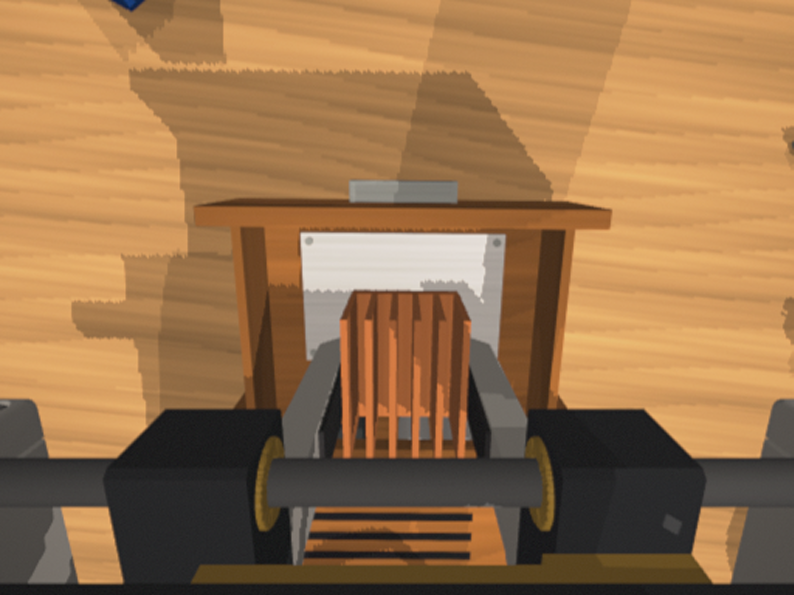

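Run:
```python
from h import *
np.set_printoptions(precision=2,suppress=True)
p=snap('wrist')
A=[at_z(p,(u/1.55,v/1.55),21) for u,v in((301,233),(506,235))]
B=[at_z(p,(u/1.55,v/1.55),86) for u,v in((195,206),(610,210))]
for q in(A,B):
    d=q[0]-q[1];print(q,np.linalg.norm(d),'yaw',np.degrees(np.arctan2(-d[0],d[1])),np.mean(q,0))
```

```text
[array([507.64, -30.21,  21.  ]), array([491.06, 119.44,  21.  ])] 150.5716470999946 yaw -173.67821665367245 [499.35  44.62  21.  ]
[array([488.74, -79.05,  86.  ]), array([462.01, 161.64,  86.  ])] 242.17179429017582 yaw -173.66253776800096 [475.37  41.29  86.  ]
```

Run:
```python
from h import *
np.set_printoptions(precision=2,suppress=True)
s=manip.read_state();print(s['eef_pos'],s['eef_rot']);print(shift([549,50.3,52]),turn(toolR(96.3)))
```

```text
[528.67  49.22 199.6 ] [-1.57  0.    0.12]
[ 20.4  147.59  -1.33] [ 0.01  0.54 -0.03]
```

```bash
python3 -m jog '[8,15,-0.6,0,0.5,0, 16,40,-1.3,0,0.5,0, 20.4,75,-1.3,0,0.5,0, 20.4,110,-1.3,0,0.5,0, 20.4,135,-1.3,0,0.5,0, 20.4,143,-1.3,0,0.5,0, 20.4,147,-1.3,0,0.5,0, 20.4,149,-1.3,0,0.5,0, 20.4,150,-1.3,0,0.5,0, 20.4,150.5,-1.3,0,0.5,0]'
python3 - <<'E'
from h import *
np.set_printoptions(precision=2,suppress=True)
snap('wrist','w4.png');s=manip.read_state();print(s['eef_pos'],s['wrist_force'])
E
```

```text
clock: 8.68
eef_pos: [550.2, 51.4, 50.9]
eef_rot: [-1.571, -0.002, 0.112]
wrist_force: [0.3, -0.4, -3.8]
finger_gap: 43.8
[550.02  51.51  50.7 ] [-0.05 -0.07 -3.76]
```

View pics/w4.png

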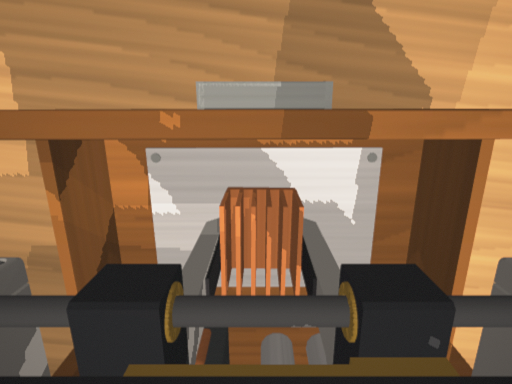

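```bash
python3 -m jog '[0,0.5,0,0,0,0, 0,1,0,0,0,0, 0,1.5,0,0,0,0, 0,2,0,0,0,0, 0,2,0,0,0,0]'
```

```text
clock: 9.15
eef_pos: [550.4, 51.7, 48.9]
eef_rot: [-1.571, -0.003, 0.112]
wrist_force: [-0.9, 0.7, 8.2]
finger_gap: 43.7
```

```bash
python3 -m jog '[0,-0.5,0,0,0,0, 0,-0.5,0,0,0,0, 0,-0.5,0,0,0,0, 0,-0.5,0,0,0,0, 0,-0.5,0,0,0,0]' 75; python3 -m jog '[0,-15,0,0,0,0, 0,-45,0,0,0,0, 0,-80,0,0,0,0, 0,-120,0,0,0,0, 0,-150,0,0,0,0, -20,-155,0,0,0,0, -40,-155,0,0,0,0, -60,-155,0,0,0,0, -65,-155,0,0,0,0, -65,-155,0,0,0,0]'
python3 - <<'E'
from h import *
np.set_printoptions(precision=2,suppress=True)
p=snap('wrist','w5.png');s=manip.read_state();print(s['eef_pos'],s['wrist_force'])
for t,z in(('mount',21),('drawer_front',76),('heat_sink',21)):
    for d in manip.tip_of(t,p): print(t,d['xy'],d['score'],at_z(p,d['xy'],z))
snap('top','t5.png')
E
```

```text
clock: 9.57
eef_pos: [549.3, 51.6, 47.9]
eef_rot: [-1.571, 0.0, 0.112]
wrist_force: [-0.3, 0.2, 0.6]
finger_gap: 72.9
clock: 10.4
eef_pos: [484.4, 44.2, 203.3]
eef_rot: [-1.571, -0.001, 0.112]
wrist_force: [0.9, 0.4, 0.8]
finger_gap: 75.0
[485.14  44.28 203.27] [ 0.42  0.79 -0.19]
drawer_front [265.4, 177.3] 0.82 [473.67  46.96  76.  ]
heat_sink [92.1, 17.0] 0.86 [ 338.4 -147.5   21. ]
heat_sink [257.1, 227.7] 0.58 [550.91  46.59  21.  ]
```

View pics/w5.png

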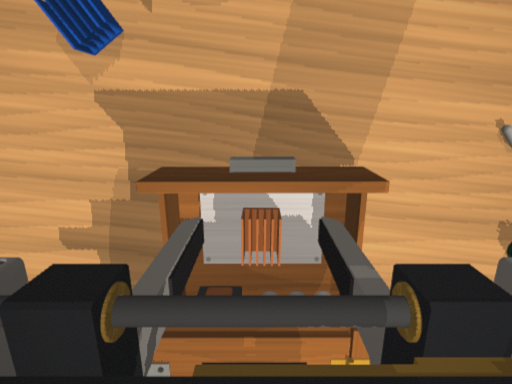

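```bash
python3 - <<'E'
from h import *
np.set_printoptions(precision=2,suppress=True)
print(shift([430.6,36.6,74]),turn(toolR(96.33)))
E
python3 -m jog '[-20,0,0,0,0,0, -40,0,0,0,0,0, -54,10,0,0,0,0, -54,40,0,0,0,0, -54,80,0,0,0,0, -54,110,0,0,0,0, -54,126,0,0,0,0, -54,129,0,0,0,0, -54,129,0,0,0,0]' 0 10
```

```text
[-55.28 128.71  -1.55] [-0.    0.12 -0.02]
clock: 11.4
eef_pos: [431.1, 38.2, 73.3]
eef_rot: [-1.571, 0.002, 0.112]
wrist_force: [0.2, -0.7, -0.0]
finger_gap: 18.7
```

```bash
python3 -m jog '[10,0,0,0,0,0, 22,0,0,0,0,0, 26,0,0,0,0,0, 28,0,0,0,0,0, 30,0,0,0,0,0, 32,0,0,0,0,0, 34,0,0,0,0,0, 36,0,0,0,0,0, 38,0,0,0,0,0, 40,0,0,0,0,0]'; python3 -m jog '[3,0,0,0,0,0, 6,0,0,0,0,0, 10,0,0,0,0,0, 14,0,0,0,0,0, 19,0,0,0,0,0, 24,0,0,0,0,0, 30,0,0,0,0,0, 36,0,0,0,0,0, 42,0,0,0,0,0, 48,0,0,0,0,0]';  python3 -m jog '[6,0,0,0,0,0, 12,0,0,0,0,0, 18,0,0,0,0,0, 24,0,0,0,0,0, 30,0,0,0,0,0, 35,0,0,0,0,0, 40,0,0,0,0,0, 44,0,0,0,0,0, 48,0,0,0,0,0, 50,0,0,0,0,0]'
```

```text
clock: 12.23
eef_pos: [470.9, 42.7, 74.0]
eef_rot: [-1.571, 0.0, 0.112]
wrist_force: [-1.1, -0.7, 1.4]
finger_gap: 0.3
clock: 13.07
eef_pos: [519.2, 48.2, 73.9]
eef_rot: [-1.571, 0.0, 0.113]
wrist_force: [-1.5, 1.1, 0.1]
finger_gap: 0.6
clock: 13.9
eef_pos: [568.7, 53.7, 73.9]
eef_rot: [-1.571, -0.0, 0.112]
wrist_force: [-1.7, 0.7, 1.7]
finger_gap: 0.5
```

```bash
python3 -m jog '[3,0,0,0,0,0, 6,0,0,0,0,0, 9,0,0,0,0,0, 12,0,0,0,0,0, 15,0,0,0,0,0, 17,0,0,0,0,0, 19,0,0,0,0,0, 20,0,0,0,0,0, 21,0,0,0,0,0, 22,0,0,0,0,0]'
python3 - <<'E'
from h import *
np.set_printoptions(precision=2,suppress=True)
p=snap('top','t6.png')
cv2.imwrite('pics/t6c.png',cv2.cvtColor(cv2.resize(p['img'][60:260,170:370],None,fx=3,fy=3,interpolation=cv2.INTER_CUBIC),cv2.COLOR_RGB2BGR))
E
```

```text
clock: 14.73
eef_pos: [590.2, 56.2, 73.9]
eef_rot: [-1.571, 0.0, 0.112]
wrist_force: [-1.1, -0.2, 0.4]
finger_gap: 0.7
```

View pics/t6c.png

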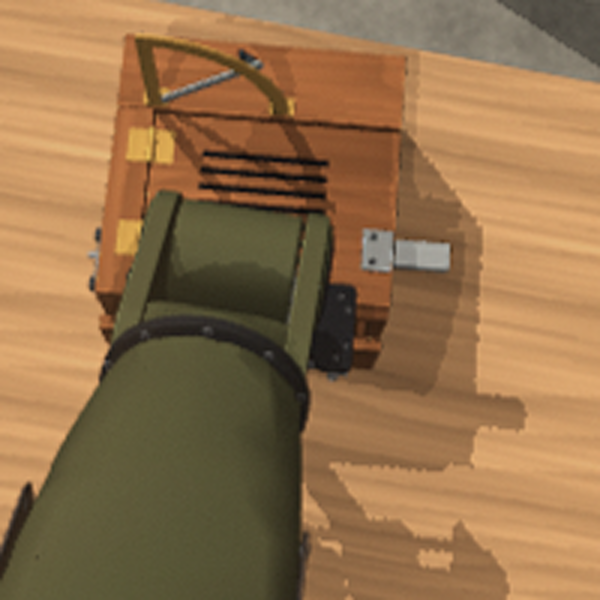

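```bash
python3 -m jog '[1,0,0,0,0,0, 2,0,0,0,0,0, 3,0,0,0,0,0, 4,0,0,0,0,0, 5,0,0,0,0,0, 6,0,0,0,0,0]';python3 -m jog '[1,0,0,0,0,0, 2,0,0,0,0,0, 3,0,0,0,0,0, 4,0,0,0,0,0]'
```

```text
clock: 15.28
eef_pos: [596.2, 56.8, 74.0]
eef_rot: [-1.571, -0.0, 0.112]
wrist_force: [-1.5, -0.6, 0.3]
finger_gap: 1.0
clock: 15.62
eef_pos: [600.2, 57.3, 74.0]
eef_rot: [-1.571, -0.0, 0.112]
wrist_force: [-0.9, -0.4, 0.3]
finger_gap: 0.7
```

```bash
python3 -m jog '[1,0,0,0,0,0, 2,0,0,0,0,0, 3,0,0,0,0,0]';python3 -m jog '[1,0,0,0,0,0, 2,0,0,0,0,0, 2,0,0,0,0,0]'
```

```text
clock: 15.87
eef_pos: [602.7, 57.6, 73.9]
eef_rot: [-1.571, 0.001, 0.112]
wrist_force: [-13.5, -2.4, 9.8]
finger_gap: 0.3
clock: 16.12
eef_pos: [602.8, 57.6, 73.9]
eef_rot: [-1.571, 0.007, 0.113]
wrist_force: [-24.0, -2.3, 16.2]
finger_gap: 0.5
```

```bash
python3 -m jog '[-3,0,0,0,0,0, -15,0,0,0,0,0, -40,0,0,0,0,0, -60,-20,0,0,0,0, -60,-60,0,0,0,0, -60,-100,0,0,0,0, -60,-140,0,0,0,0, -60,-180,0,0,0,0, -60,-210,0,0,0,0, -60,-220,0,0,0,0]'; python3 -m jog '[20,-10,0,0,0,0, 50,-20,0,0,0,0, 80,-20,0,0,0,0, 110,-20,0,0,0,0, 130,-20,0,0,0,0, 135,-20,0,0,0,0, 135,-20,0,0,0,0]' 94
python3 - <<'E'
from h import *
np.set_printoptions(precision=2,suppress=True)
P={n:snap(n,n+'7.png') for n in('wrist','top','scene')}
for t,z in(('tongue',105),('flap_hinge',110),('drawer_front',76),('index_tip',190)):
  o=[]
  for n,p in P.items():
    ds=manip.tip_of(t,p)
    for d in ds[:2]: print(t,n,d['xy'],round(d['score'],2),at_z(p,d['xy'],z))
    if ds:o.append((p,ds[0]['xy']))
  if len(o)>1: print('   tri',tri(o))
p=P['scene'];cv2.imwrite('pics/s7c.png',cv2.cvtColor(cv2.resize(p['img'][140:270,200:370],None,fx=4.5,fy=4.5,interpolation=cv2.INTER_CUBIC),cv2.COLOR_RGB2BGR))
p=P['wrist'];cv2.imwrite('pics/w7c.png',cv2.cvtColor(cv2.resize(p['img'],None,fx=1.55,fy=1.55,interpolation=cv2.INTER_CUBIC),cv2.COLOR_RGB2BGR))
E
```

```text
clock: 16.95
eef_pos: [546.4, 51.2, 299.3]
eef_rot: [-1.571, -0.008, 0.113]
wrist_force: [0.3, 0.7, -0.6]
finger_gap: 0.4
clock: 17.53
eef_pos: [680.1, 66.3, 312.0]
eef_rot: [-1.571, 0.002, 0.113]
wrist_force: [-1.6, -0.3, -1.0]
finger_gap: 43.6
tongue wrist [138.6, 170.6] 0.72 [696.52 -86.97 105.  ]
tongue top [313.1, 144.5] 0.56 [699.88 -88.25 105.  ]
tongue scene [240.6, 216.6] 0.76 [687.56 -85.37 105.  ]
   tri [694.92 -86.9  112.73]
flap_hinge wrist [337.1, 172.6] 0.66 [670.   160.13 110.  ]
flap_hinge scene [297.2, 177.7] 0.66 [670.14 148.24 110.  ]
   tri [668.34 156.41 106.23]
drawer_front wrist [265.8, 116.5] 0.67 [613.48  64.8   76.  ]
index_tip scene [308.1, 190.2] 0.39 [783.47  82.87 190.  ]
```

View pics/w7c.png

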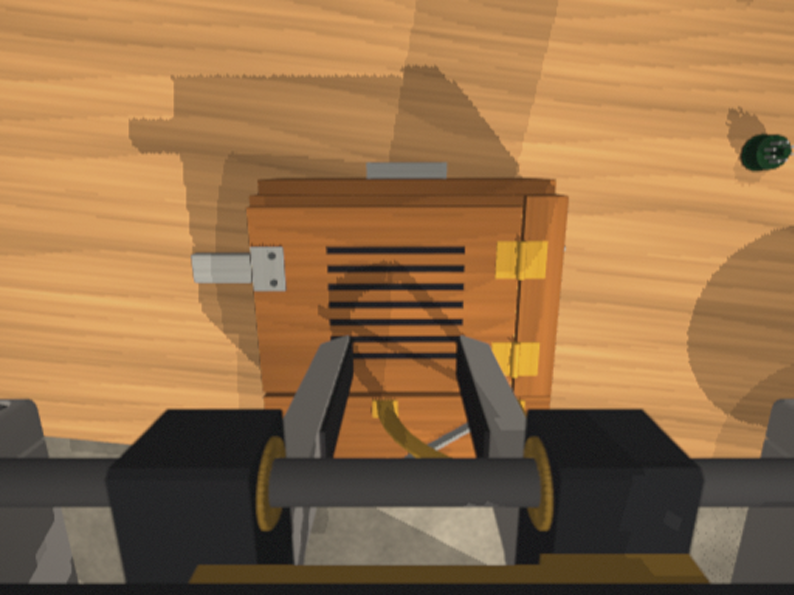

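View pics/s7c.png

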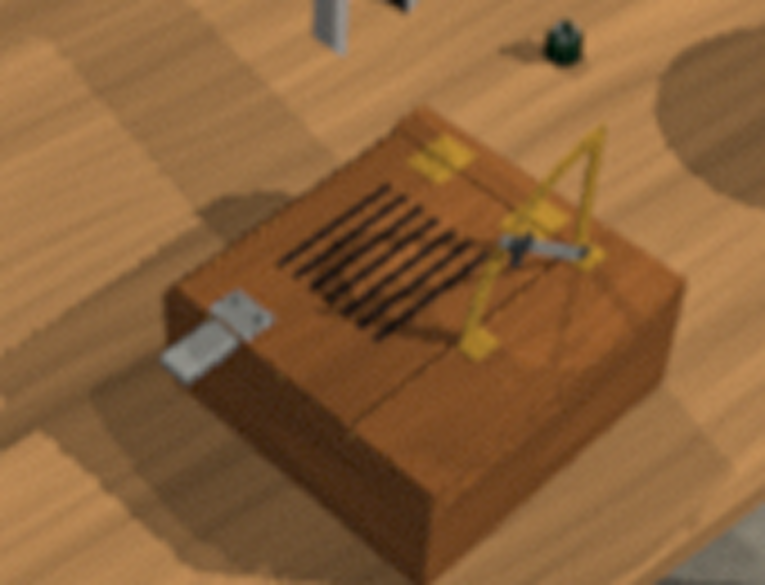

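```bash
python3 -m jog '[-5,5,5,0,0,-7, -10,10,10,0,0,-14, -15,16,15,0,0,-21, -20,24,20,0,0,-28, -25,32,26,0,0,-35, -30,40,32,0,0,-42, -34,48,38,0,0,-45, -34,50,40,0,0,-45, -34,50,40,0,0,-45, -34,50,40,0,0,-45]'
python3 - <<'E'
from h import *
np.set_printoptions(precision=2,suppress=True)
p=snap('wrist','w8.png');print(p['origin'],Rm(p['orientation'])[:,2])
for t in('index_tip','flap_hinge','tongue'):
    for d in manip.tip_of(t,p): print(t,d['xy'],d['score'])
cv2.imwrite('pics/w8c.png',cv2.cvtColor(cv2.resize(p['img'],None,fx=1.55,fy=1.55,interpolation=cv2.INTER_CUBIC),cv2.COLOR_RGB2BGR))
E
```

```text
clock: 19.12
eef_pos: [642.1, 102.2, 265.1]
eef_rot: [-1.571, -0.785, 0.113]
wrist_force: [-0.3, 0.2, 1.1]
finger_gap: 94.1
[478.34  82.76 322.18] [ 0.86  0.1  -0.5 ]
index_tip [228.1, 227.8] 0.6
flap_hinge [318.7, 99.0] 0.75
tongue [61.1, 95.2] 0.81
```

View pics/w8c.png

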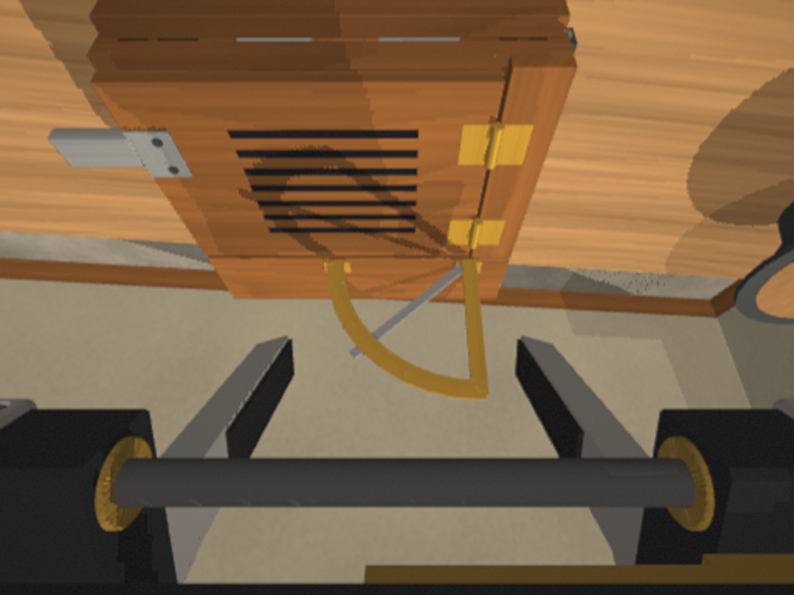

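```bash
cat > idx.py <<'E'
from h import *
from scipy.optimize import least_squares
np.set_printoptions(precision=2,suppress=True)
p=snap('wrist');b=snap('scene');a=snap('top')
yaw=np.radians(6.33);ex=np.array([np.cos(yaw),np.sin(yaw),0]);ey=np.array([-np.sin(yaw),np.cos(yaw),0]);ez=np.array([0,0,1.])
def w(u,v): return(u/1.55-.2,v/1.55-.2)
f=lambda X:(X@ex,X@ey)
for n,u,v,z in(('h1',494,146,110),('h2',476,233,110),('pivot',463,267,110),('flapx+ seam L',216,257,110),('seamR',470,262,110),('tongue outer near',50,133,110),('tongue outer far',70,166,110),('flap-left front corner',95,82,110),('cab right front',577,66,110),('gapfront',508,66,110)):
    X=at_z(p,w(u,v),z);print(n,X,'cab-axes',np.array(f(X)))
E
python3 idx.py
python3 - <<'E'
import cv2
im=cv2.imread('pics/w8.png')
cv2.imwrite('pics/w8z.png',cv2.resize(im[150:265,195:335],None,fx=5,fy=5,interpolation=cv2.INTER_CUBIC))
cv2.imwrite('pics/w8y.png',cv2.resize(im[60:180,20:150],None,fx=4.8,fy=4.8,interpolation=cv2.INTER_CUBIC))
E
```

```text
h1 [664.56 157.61 110.  ] cab-axes [677.89  83.38]
h2 [749.05 168.02 110.  ] cab-axes [763.    84.41]
pivot [796.53 168.78 110.  ] cab-axes [810.29  79.93]
flapx+ seam L [804.45 -35.64 110.  ] cab-axes [ 795.62 -124.12]
seamR [788.38 172.87 110.  ] cab-axes [802.64  84.89]
tongue outer near [ 683.9  -100.14  110.  ] cab-axes [ 668.69 -174.93]
tongue outer far [ 710.16 -102.06  110.  ] cab-axes [ 694.58 -179.74]
flap-left front corner [646.14 -58.82 110.  ] cab-axes [ 635.72 -129.7 ]
cab right front [609.73 184.25 110.  ] cab-axes [626.33 115.9 ]
gapfront [613.59 150.05 110.  ] cab-axes [626.4   81.48]
```

View pics/w8z.png

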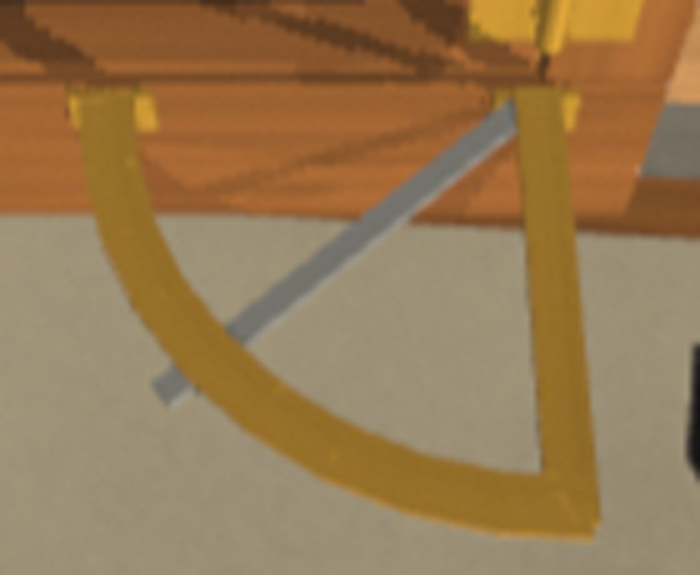

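View pics/w8y.png

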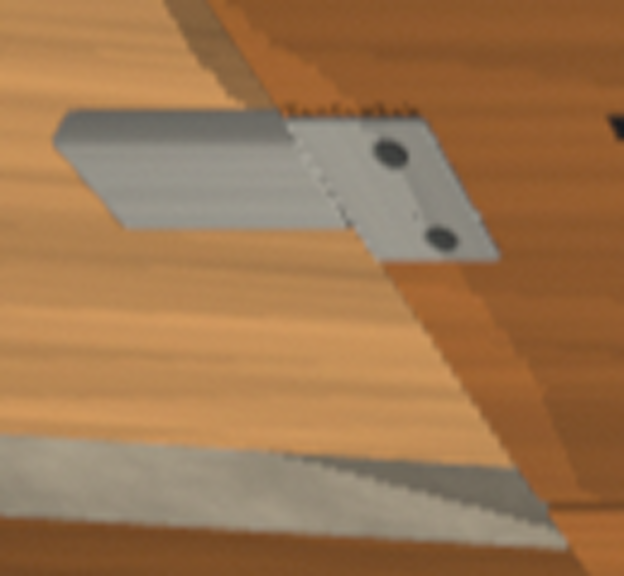

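```bash
cat > idx2.py <<'E'
from idx import *
im=p['img'].astype(int)
r,g,bl=[im[...,i] for i in range(3)]
print('samples arm',im[195,267],im[200,262],im[199,263],'floor',im[205,240],im[230,270],'ring',im[230,250],im[195,304])
sub=np.zeros(r.shape,bool);sub[170:232,225:298]=1
m=sub&(abs(r-bl)<14)&(r<135)
vs,us=np.nonzero(m);print(len(us))
line=cv2.fitLine(np.c_[us,vs].astype(np.float32),cv2.DIST_HUBER,0,.01,.01).ravel();print('line',line)
dirv=line[:2]; 
if dirv[0]>0: dirv=-dirv
perp=np.array([-dirv[1],dirv[0]])
ring=sub.copy()
cv2.imwrite('pics/armmask.png',cv2.resize(m[150:265,195:335].astype(np.uint8)*255,None,fx=5,fy=5,interpolation=cv2.INTER_NEAREST))
# tip: project end
pr=(np.c_[us,vs]-line[2:])@dirv
print('tip along',np.percentile(pr,[0,50,99,100]), line[2:]+dirv*np.percentile(pr,99.5))
tip=np.array([195+167/5-.4,150+388/5-.4])
# ring outer front-face edge points
rc=np.array([(88,190),(108,255),(140,310),(180,360),(240,412),(320,464),(400,500),(470,521),(530,528)])/5+[195,150]-.4
Z0=110
def model(q,full=False):
    Xr,Y,Z,th,da=q[:5]
    C=Xr*ex+Y*ey+Z*ez
    e=[]
    # ring: project dense arc, distance of pts to arc
    arc=np.array([proj(p,C+117*(-np.cos(t)*ey+np.sin(t)*ez)) for t in np.linspace(.0,1.6,200)])
    for c in rc: 
        d=arc-c;i=np.argmin((d**2).sum(1));i=min(max(i,1),198);tg=arc[i+1]-arc[i-1];nn=np.array([-tg[1],tg[0]])/np.linalg.norm(tg);e.append(nn@d[i])
    D=C+da*ex;dd=-np.cos(th)*ey+np.sin(th)*ez
    for t in(20,45,70,95): e.append(perp@(proj(p,D+t*dd)-line[2:])*2)
    e.append(dirv@(proj(p,D+124*dd)-tip))
    e+=[(Z-110)/1.0,(da-5)/1.5]
    return np.array(e)
r_=least_squares(model,[790,85,110,.7,5],x_scale=[1,1,1,.01,1],diff_step=1e-4)
print(r_.x,r_.cost);print(r_.fun)
J=r_.jac;print('sd',np.sqrt(np.diag(np.linalg.inv(J.T@J))))
E
python3 idx2.py
```

```text
h1 [663.66 157.52 110.  ] cab-axes [676.98  83.39]
h2 [747.92 167.91 110.  ] cab-axes [761.87  84.42]
pivot [795.28 168.66 110.  ] cab-axes [809.02  79.95]
flapx+ seam L [803.19 -35.25 110.  ] cab-axes [ 794.41 -123.59]
seamR [787.15 172.75 110.  ] cab-axes [801.39  84.91]
tongue outer near [682.98 -99.63 110.  ] cab-axes [ 667.83 -174.32]
tongue outer far [ 709.17 -101.53  110.  ] cab-axes [ 693.65 -179.11]
flap-left front corner [645.31 -58.41 110.  ] cab-axes [ 634.94 -129.21]
cab right front [608.96 184.1  110.  ] cab-axes [625.55 115.84]
gapfront [612.82 149.97 110.  ] cab-axes [625.62  81.49]
samples arm [119 116 108] [116 115 108] [117 114 108] floor [158 146 119] [155 143 118] ring [148 111  41] [151 113  42]
330
line [  0.78  -0.62 266.48 197.88]
tip along [-40.     0.53  49.44  50.27] [227.48 228.87]
[794.3   84.79 109.89   0.74   5.67] 2.4155243631137413
[-0.65 -1.03 -0.66 -0.36  0.4   0.55  0.37  0.04  0.47  0.75  0.39  0.02
 -0.38  0.94 -0.11  0.45]
sd [2.86 0.6  0.98 0.01 1.34]
```

View pics/armmask.png

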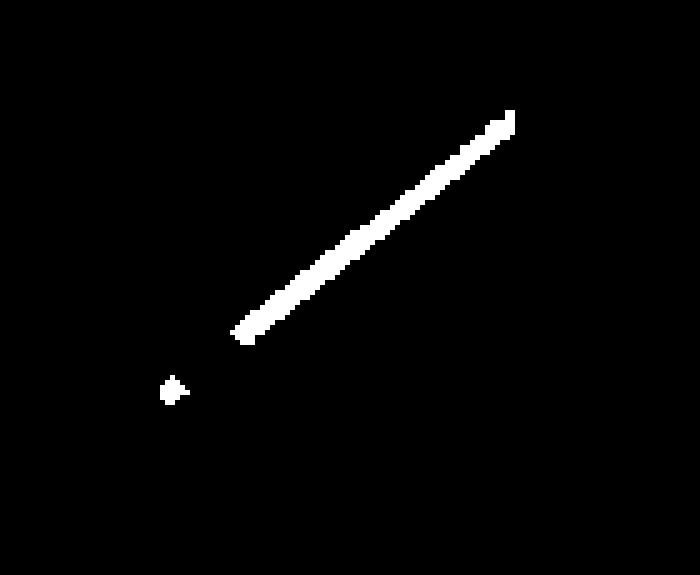

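```bash
cat >> idx2.py <<'E'
print('theta',r_.x[3])
def onplane(pp,xy,X):
    o,d=ray(pp,xy);return o+d*(X-o@ex)/(d@ex)
sc=manip.tip_of('index_tip',b);print([ (d['xy'],d['score']) for d in sc])
for X in(797,800,803):
    P1=onplane(p,line[2:]+dirv*48,X);P2=onplane(p,line[2:]-dirv*38,X);d=P1-P2
    T=onplane(p,tip,X)
    print(X,'slope',np.arctan2(d[2],-(d@ey)),'tip cab y,z',T@ey,T[2],'th by tip',[np.arctan2(T[2]-110,Y-T@ey) for Y in(83,84.8,86.6)],'r',np.hypot(T[2]-110,84.8-T@ey))
    for xy in ((311.5,194.2),):
        T=onplane(b,xy,X);print('   scene tip',T@ey,T[2],np.arctan2(T[2]-110,84.8-T@ey),np.hypot(T[2]-110,84.8-T@ey))
q=b['img'][170:215,290:345];cv2.imwrite('pics/s9.png',cv2.cvtColor(cv2.resize(q,None,fx=12,fy=12,interpolation=cv2.INTER_CUBIC),cv2.COLOR_RGB2BGR))
E
python3 idx2.py | tail -9
```

```text
sd [2.86 0.6  0.98 0.01 1.34]
theta 0.7377709836500357
[([311.6, 193.1], 0.57)]
797 slope 0.7272445984115921 tip cab y,z -6.731477823398447 192.28509611329147 th by tip [np.float64(0.7421364272414612), np.float64(0.7322520544539916), np.float64(0.7225803570701703)] r 123.080658411096
   scene tip 1.8263456393905222 176.22590423817928 0.6736154235883687 106.1626003360806
800 slope 0.7272445984115917 tip cab y,z -7.079152227843082 191.05250845478346 th by tip [np.float64(0.7327002213189086), np.float64(0.7228732814131288), np.float64(0.7132604994719928)] r 122.52056048239376
   scene tip -2.3625492200926437 181.7184977059378 0.6884974759557233 112.87538659841515
803 slope 0.7272445984115921 tip cab y,z -7.426826632287717 189.81992079627548 th by tip [np.float64(0.7231754562672323), np.float64(0.7134092065852571), np.float64(0.7038584959589133)] r 121.97133805360072
   scene tip -6.551444079575838 187.21109117369633 0.7017062394850954 119.61036299441918
```

View pics/s9.png

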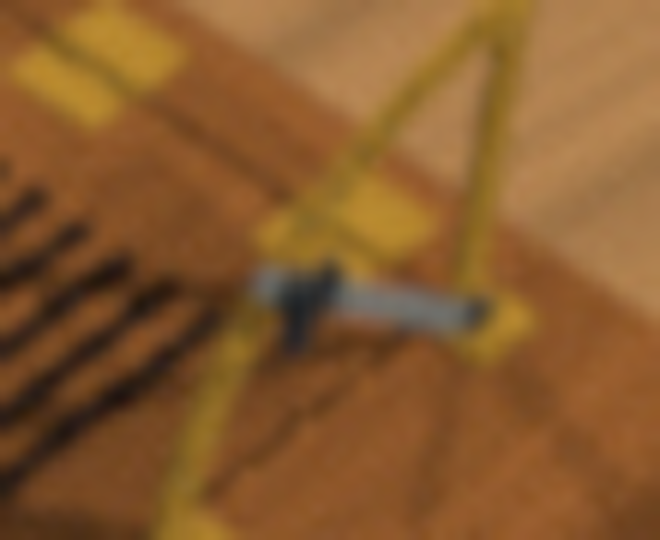

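```bash
python3 -m jog '[5,-5,0,0,0,7, 10,-10,0,0,0,14, 20,-20,0,0,0,21, 25,-25,0,0,0,28, 30,-30,0,0,0,35, 30,-30,0,0,0,42, 30,-30,0,0,0,45, 30,-30,0,0,0,45]'
python3 - <<'E'
from h import *
np.set_printoptions(precision=2,suppress=True)
print(shift([690,-60,290]),turn(toolR(6.33)))
E
```

```text
clock: 20.48
eef_pos: [642.2, 102.2, 305.0]
eef_rot: [-1.571, 0.004, 0.112]
wrist_force: [0.9, 0.4, -0.9]
finger_gap: 93.9
[  29.4    14.86 -166.55] [ 0.2  90.11 -0.2 ]
```

```bash
python3 -m jog '[3,1,-15,0,7,0, 6,2,-40,0,14,0, 10,4,-65,0,21,0, 14,6,-90,0,28,0, 18,8,-115,0,35,0, 22,10,-140,0,42,0, 26,12,-165,0,49,0, 30,15,-190,0,56,0, 30,15,-210,0,63,0, 30,15,-216,0,70,0]'; python3 -m jog '[0,0,0,0,7,0, 0,0,0,0,14,0, 0,0,0,0,20,0, 0,0,0,0,20,0, 0,0,0,0,20,0]'
cat > tg.py <<'E'
from h import *
np.set_printoptions(precision=2,suppress=True)
s=manip.read_state();print(s['clock'],s['eef_pos'],s['joints'])
p=snap('wrist','w10.png')
for d in manip.tip_of('tongue',p): print(d['xy'],d['score'],at_z(p,d['xy'],105))
cv2.imwrite('pics/w10c.png',cv2.cvtColor(cv2.resize(p['img'],None,fx=1.55,fy=1.55,interpolation=cv2.INTER_CUBIC),cv2.COLOR_RGB2BGR))
E
python3 tg.py
```

```text
clock: 21.32
eef_pos: [695.2, -112.1, 290.7]
eef_rot: [-1.57, -0.002, -1.118]
wrist_force: [-0.4, 0.4, -0.1]
finger_gap: 94.1
clock: 21.73
eef_pos: [695.2, -109.0, 291.5]
eef_rot: [-1.569, -0.001, -1.455]
wrist_force: [0.5, -0.1, 0.0]
finger_gap: 94.0
21.7333 [ 695.21 -109.01  291.53] [-0.21  0.64  0.89 -0.    1.61 -0.32]
[264.3, 153.4] 0.74 [697.38 -83.67 105.  ]
```

View pics/w10c.png

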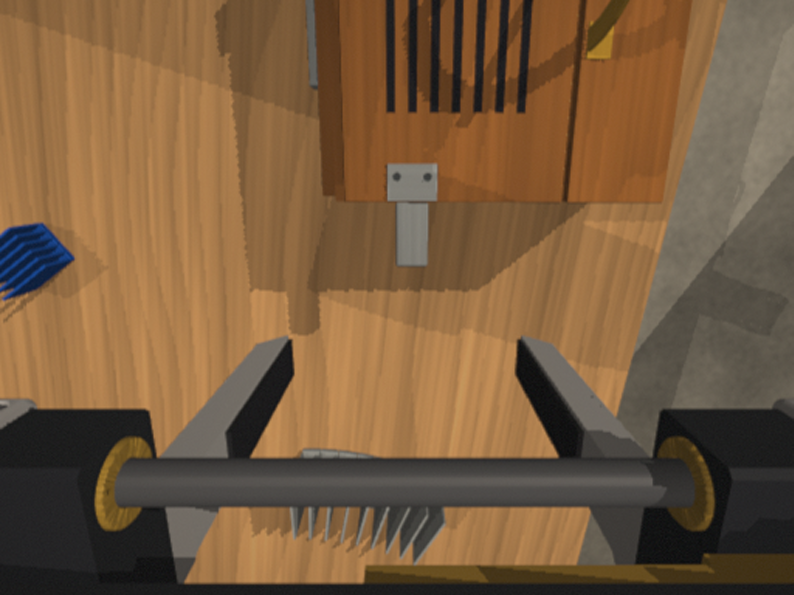

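Run:
```python
from h import *
np.set_printoptions(precision=2,suppress=True)
p=snap('wrist')
yaw=np.radians(6.33);ex=np.array([np.cos(yaw),np.sin(yaw),0]);ey=np.array([-np.sin(yaw),np.cos(yaw),0])
for u,v in((397,265),(428,265),(397,203),(428,203),(345,201),(662,201)):
    X=at_z(p,(u/1.55-.2,v/1.55-.2),110);print(X,X@ex,X@ey)
T=[694.8,-82.5,0]
for z,t in((150,20),(105,20)):
    T[2]=z
    Rt=toolR(6.33,t); q=np.array(T)-3*Rt[:,1]
    print(q,shift(q),turn(Rt))
```

```text
[ 689.86 -104.28  110.  ] 674.1580147459075 -179.70866469291352
[ 713.1  -101.57  110.  ] 697.55527564642 -179.57116847916052
[684.7  -58.55 110.  ] 674.0724643073154 -133.67969678799224
[707.12 -55.92 110.  ] 696.6466877882464 -133.54430026385913
[646.98 -61.52 110.  ] 636.2522986519725 -132.4757078745205
[876.08 -34.71 110.  ] 866.9107368513087 -131.09138664156
[694.91 -83.52 152.82] [-25.38 138.65   2.47] [ 0.01  0.28 20.02]
[694.91 -83.52 107.82] [-25.39 183.65   2.44] [ 0.01  0.28 20.02]
```

```bash
python3 - <<'E'
from h import *
np.set_printoptions(precision=2,suppress=True)
Rt=toolR(6.33,20);q=np.array([698.5,-83.2,105])-3*Rt[:,1];print(q,shift(q),turn(Rt))
E
python3 -m jog '[-5,20,2,0,0,6, -12,50,4,0,0,12, -20,85,6,0,0,18, -25,115,6,0,0,20, -25,130,6,0,0,20, -25,130,6,0,0,20, -25,130,6,0,0,20]'
```

```text
[698.61 -84.22 107.82] [-24.27 183.65   6.03] [ 0.01  0.28 20.02]
clock: 22.47
eef_pos: [698.5, -83.6, 161.5]
eef_rot: [-1.571, 0.349, -1.457]
wrist_force: [0.1, -0.7, 0.8]
finger_gap: 94.0
```

Run:
```python
from h import *
np.set_printoptions(precision=2,suppress=True)
s=manip.read_state();print(s['eef_pos'])
Rt=toolR(6.33,20);q=np.array([698.5,-83.2,105])-3*Rt[:,1];print(q,shift(q),turn(Rt))
p=snap('wrist','w11.png')
```

```text
[698.5  -83.56 161.49]
[698.61 -84.22 107.82] [18.97 50.21  0.03] [0.05 0.16 0.01]
```

View pics/w11.png

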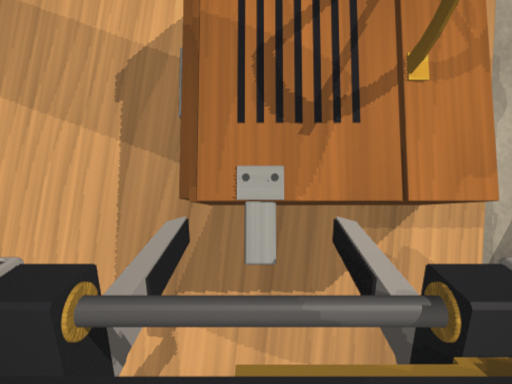

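```bash
python3 -m jog '[6,15,0,0,0,0, 13,35,0,0,0,0, 18,47,0,0,0,0, 19,50,0,0,0,0, 19,50,0,0,0,0, 19,50,0,0,0,0]'; python3 -m jog '[0,0,0,0,0,0, 0,0,0,0,0,0, 0,0,0,0,0,0, 0,0,0,0,0,0, 0,0,0,0,0,0, 0,0,0,0,0,0, 0,0,0,0,0,0, 0,0,0,0,0,0, 0,0,0,0,0,0]' 10 45
python3 - <<'E'
from h import *
np.set_printoptions(precision=2,suppress=True)
s=manip.read_state();print(s['eef_pos'],s['eef_rot'],s['wrist_force'])
p=snap('wrist','w12.png')
E
```

```text
clock: 23.02
eef_pos: [699.1, -84.3, 109.5]
eef_rot: [-1.569, 0.348, -1.457]
wrist_force: [-0.1, -0.3, 0.8]
finger_gap: 94.2
clock: 23.77
eef_pos: [698.6, -84.3, 107.9]
eef_rot: [-1.571, 0.349, -1.458]
wrist_force: [0.6, -0.3, -0.2]
finger_gap: 37.2
[698.56 -84.31 107.87] [-1.57  0.35 -1.46] [ 0.64 -0.28 -0.23]
```

View pics/w12.png

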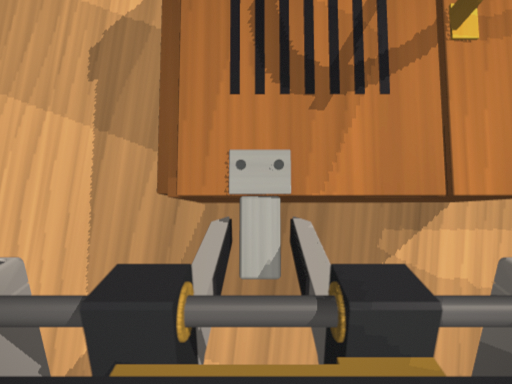

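```bash
python3 -m jog '[0,0,0,0,0,0, 0,0,0,0,0,0, 0,0,0,0,0,0, 0,0,0,0,0,0]'
cat > arc.py <<'E'
from h import *
import sys
np.set_printoptions(precision=1,suppress=True)
s=manip.read_state();print(s['clock'],s['eef_pos'],s['finger_gap'],s['wrist_force'])
yaw=np.radians(6.33);ex=np.array([np.cos(yaw),np.sin(yaw),0]);ey=np.array([-np.sin(yaw),np.cos(yaw),0])
Rt=Rm(s['eef_rot']);P=np.array(s['eef_pos']);H=(P@ex)*ex+84.6*ey+np.array([0,0,110.])
print(P@ey)
for phi in map(float,sys.argv[1:]):
    Q=R.from_rotvec(-ex*phi);N=H+Q.apply(P-H);
    print(phi,Rt.T@(N-P),np.degrees(R.from_matrix(Rt.T@Q.as_matrix()@Rt).as_rotvec()))
E
python3 arc.py .02 .05 .09 .14 .19 .24 .29 .33 .36 .37
```

```text
clock: 24.15
eef_pos: [698.1, -84.3, 107.8]
eef_rot: [-1.572, 0.349, -1.459]
wrist_force: [-6.0, 0.2, 2.7]
finger_gap: 23.2
24.15 [698.1 -84.3 107.8] 23.240589136365024 [-6.   0.2  2.7]
-160.77576724827847
0.02 [-1.7 -4.6 -0. ] [-0.   0.  -1.1]
0.05 [ -4.4 -11.5  -0. ] [-0.   0.  -2.9]
0.09 [ -8.3 -20.5  -0. ] [-0.   0.  -5.2]
0.14 [-13.7 -31.5  -0. ] [-0.  0. -8.]
0.19 [-19.6 -42.2  -0.1] [ -0.    0.  -10.9]
0.24 [-26.1 -52.6  -0.1] [ -0.    0.  -13.8]
0.29 [-33.1 -62.7  -0.1] [ -0.    0.  -16.6]
0.33 [-39.  -70.5  -0.1] [ -0.    0.  -18.9]
0.36 [-43.7 -76.2  -0.1] [ -0.    0.  -20.6]
0.37 [-45.3 -78.1  -0.1] [ -0.    0.  -21.2]
```

```bash
python3 -m jog '[-1.7,-4.6,0,0,0,-1.1, -4.4,-11.5,0,0,0,-2.9, -8.3,-20.5,0,0,0,-5.2, -13.7,-31.5,0,0,0,-8, -19.6,-42.2,0,0,0,-10.9, -26.1,-52.6,0,0,0,-13.8, -33.1,-62.7,0,0,0,-16.6, -39,-70.5,0,0,0,-18.9, -43.7,-76.2,0,0,0,-20.6, -45.3,-78.1,0,0,0,-21.2]'; python3 -m jog '[0,0,0,0,0,0]'; python3 arc.py .02 .05 .09 .13 .17 .21 .25 .28 .3 .31 .33
python3 - <<'E'
from h import *
snap('wrist','w13.png')
p=snap('scene');cv2.imwrite('pics/s13.png',cv2.cvtColor(cv2.resize(p['img'][110:270,190:370],None,fx=4,fy=4,interpolation=cv2.INTER_CUBIC),cv2.COLOR_RGB2BGR))
E
```

```text
clock: 24.98
eef_pos: [696.2, -68.0, 198.3]
eef_rot: [-1.572, -0.024, -1.458]
wrist_force: [-6.3, -2.1, -1.2]
finger_gap: 23.4
clock: 25.07
eef_pos: [696.2, -68.2, 197.9]
eef_rot: [-1.572, -0.023, -1.458]
wrist_force: [-5.6, -2.0, -1.0]
finger_gap: 23.9
25.0667 [696.2 -68.2 197.9] 23.858052084548852 [-5.6 -2.  -1. ]
-144.53221426563343
0.02 [-1.7 -4.6  0. ] [-0.   0.  -1.1]
0.05 [ -4.4 -11.4   0. ] [-0.   0.  -2.9]
0.09 [ -8.3 -20.4   0. ] [-0.   0.  -5.2]
0.13 [-12.6 -29.3   0. ] [-0.   0.  -7.4]
0.17 [-17.3 -37.9   0. ] [-0.   0.  -9.7]
0.21 [-22.3 -46.4   0. ] [ -0.   0. -12.]
0.25 [-27.6 -54.6   0. ] [ -0.    0.  -14.3]
0.28 [-31.8 -60.7   0. ] [ -0.   0. -16.]
0.3 [-34.7 -64.6   0. ] [ -0.    0.  -17.2]
0.31 [-36.2 -66.6   0. ] [ -0.    0.  -17.8]
0.33 [-39.2 -70.4   0. ] [ -0.    0.  -18.9]
```

View pics/s13.png

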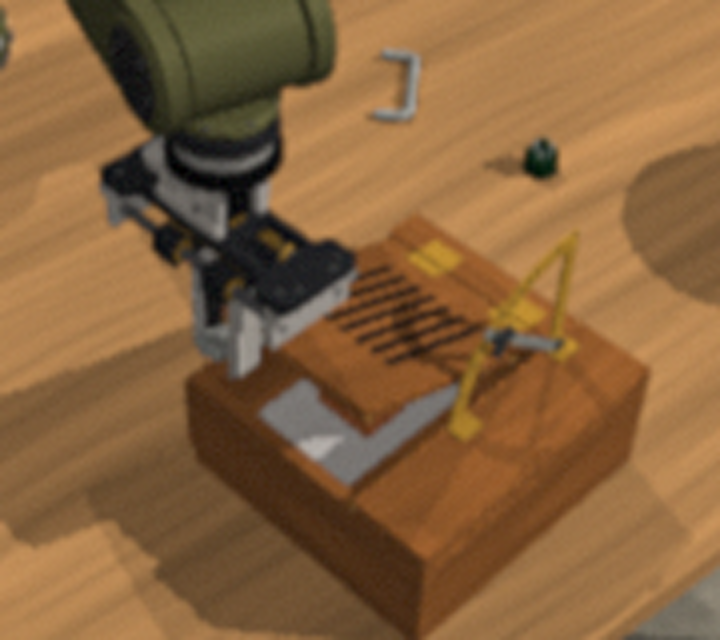

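View pics/w13.png

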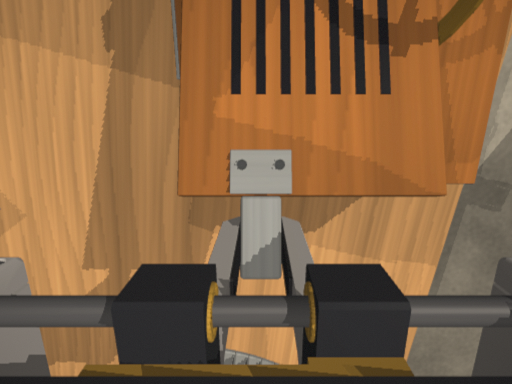

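```bash
python3 -m jog '[-1.7,-4.6,0,0,0,-1.1, -4.4,-11.4,0,0,0,-2.9, -8.3,-20.4,0,0,0,-5.2, -12.6,-29.3,0,0,0,-7.4, -17.3,-37.9,0,0,0,-9.7, -22.3,-46.4,0,0,0,-12, -27.6,-54.6,0,0,0,-14.3, -31.8,-60.7,0,0,0,-16, -34.7,-64.6,0,0,0,-17.2, -34.7,-64.6,0,0,0,-17.2]'; python3 -m jog '[0,0,0,0,0,0]'; python3 arc.py .02 .04 .05 .06 .07
cat > view.py <<'E'
from h import *
import sys
n=sys.argv[1]
p=snap('wrist','w'+n+'.png')
p=snap('scene','sf'+n+'.png');cv2.imwrite('pics/s'+n+'.png',cv2.cvtColor(cv2.resize(p['img'][130:250,240:350],None,fx=5,fy=5,interpolation=cv2.INTER_CUBIC),cv2.COLOR_RGB2BGR))
p=snap('top','tf'+n+'.png');cv2.imwrite('pics/t'+n+'.png',cv2.cvtColor(cv2.resize(p['img'][60:180,190:330],None,fx=5,fy=5,interpolation=cv2.INTER_CUBIC),cv2.COLOR_RGB2BGR))
E
python3 view.py 14
```

```text
clock: 26.0
eef_pos: [692.1, -31.7, 262.1]
eef_rot: [-1.571, -0.325, -1.458]
wrist_force: [-9.1, -2.4, 0.1]
finger_gap: 23.7
clock: 26.08
eef_pos: [692.1, -32.3, 261.5]
eef_rot: [-1.572, -0.323, -1.458]
wrist_force: [-7.2, -0.4, -0.2]
finger_gap: 23.8
26.0833 [692.1 -32.3 261.5] 23.81152230700598 [-7.2 -0.4 -0.2]
-108.39922643710293
0.02 [-1.7 -4.6  0. ] [-0.   0.  -1.1]
0.04 [-3.5 -9.2  0. ] [-0.   0.  -2.3]
0.05 [ -4.4 -11.4   0. ] [-0.   0.  -2.9]
0.06 [ -5.4 -13.7   0. ] [-0.   0.  -3.4]
0.07 [ -6.3 -16.    0. ] [-0.  0. -4.]
```

View pics/s14.png

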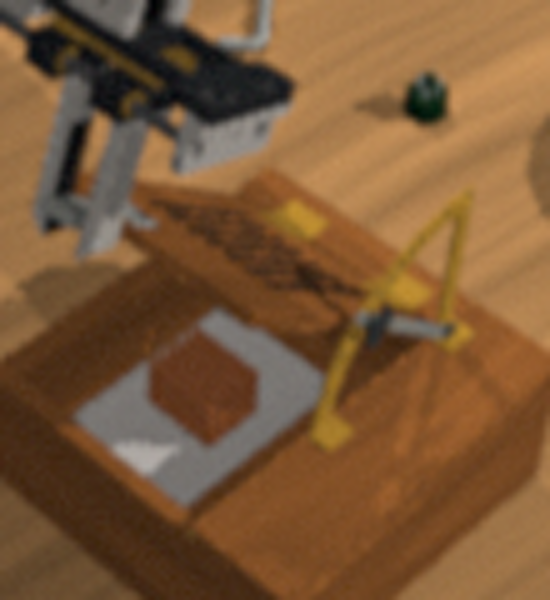

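View pics/t14.png

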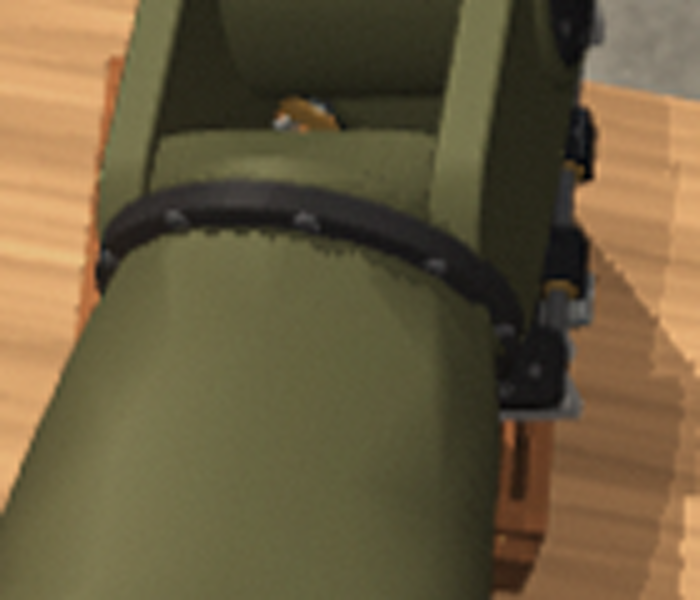

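View pics/w14.png

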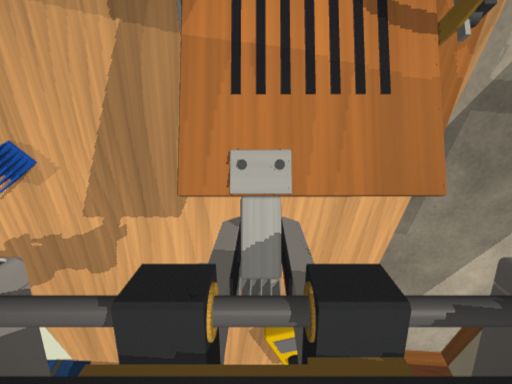

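```bash
python3 - <<'E'
from h import *
np.set_printoptions(precision=3,suppress=True)
# rebuild w8 camera: use stored origin/orientation from snapshot at same tool pose
from scipy.spatial.transform import Rotation as R
p=manip.camera('wrist');s=manip.read_state()
Rt=Rm(s['eef_rot']);Rc=Rm(p['orientation']);rel=Rt.T@Rc;off=Rt.T@(np.array(p['origin'])-s['eef_pos'])
print('off',off)
R8=Rm([-1.571,-0.785,0.113]);q=dict(p);q['orientation']=R8@rel
o8=np.array([642.1,102.2,265.1])+R8@off;print(o8,(R8@rel)[:,2]);q['origin']=[478.34,82.76,322.18]
for yawd in(6.0,6.33,6.7):
    yaw=np.radians(yawd);ex=np.array([np.cos(yaw),np.sin(yaw),0]);ey=np.array([-np.sin(yaw),np.cos(yaw),0])
    def pl(c,X):
        xy=np.array(c)/5+[195-.4,150-.4];o,d=ray(q,xy);return o+d*(X-o@ex)/(d@ex)
    X0=795 if yawd==6.33 else 795
    def ang(a,b,X):
        d=pl(b,X)-pl(a,X);return np.degrees(np.arctan2(d[2],-(d@ey)))
    print(yawd,'leg outer',ang((564,135),(597,515),X0),'leg inner',ang((516,110),(543,460),X0),'seam',ang((540,77),(5,80),X0),'rear edge',ang((640,217),(5,212),865),'arm',ang((505,115),(167,388),800))
E
python3 - <<'E'
import cv2
im=cv2.imread('pics/w8.png')
cv2.imwrite('pics/w8q.png',cv2.resize(im[158:262,205:320],None,fx=6.9,fy=5.7,interpolation=cv2.INTER_LANCZOS4))
E
```

```text
off [ -75.852 -157.008    0.497]
[478.456  84.162 322.551] [ 0.863  0.098 -0.496]
6.0 leg outer 89.74412320918108 leg inner 90.16074359532858 seam 0.7530011235959362 rear edge -0.2135037549183874 arm 42.45048896858783
6.33 leg outer 89.74440259043836 leg inner 90.16059798247197 seam 0.5275827291390072 rear edge -0.3968727907840127 arm 42.35794104100835
6.7 leg outer 89.74470505266328 leg inner 90.16044135580579 seam 0.2748013514979603 rear edge -0.602442581958579 arm 42.25272112747917
```

View pics/w8q.png

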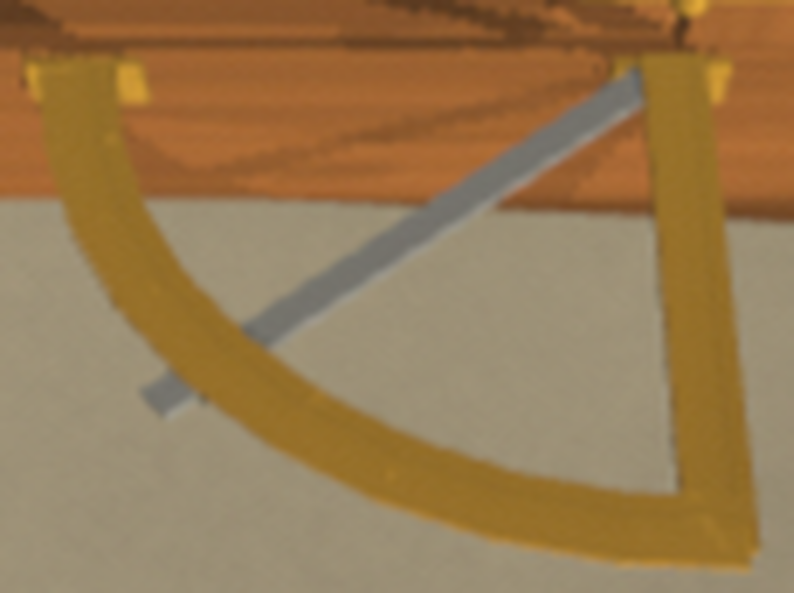

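Run:
```python
from h import *
from scipy.ndimage import map_coordinates
np.set_printoptions(precision=3,suppress=True)
p=manip.camera('wrist');s=manip.read_state()
Rt=Rm(s['eef_rot']);rel=Rt.T@Rm(p['orientation'])
q=dict(p);q['orientation']=Rm([-1.571,-0.785,0.113])@rel;q['origin']=[478.34,82.76,322.18]
im=cv2.cvtColor(cv2.imread('pics/w8.png'),cv2.COLOR_BGR2RGB).astype(float)
a=np.array([195+505/5-.4,150+115/5-.4]);b=np.array([195+167/5-.4,150+388/5-.4])
d=(b-a)/np.linalg.norm(b-a);n=np.array([-d[1],d[0]])
if n[1]<0:n=-n
L=np.linalg.norm(b-a);off=np.arange(-6,6.01,.25)
# dark-gray edge: saturation channel r-b for bg vs arm
C=[]
for t in list(np.arange(3,66,3))+[L-4.5,L-3]:
    P=a+d*t+n*off[:,None]
    v=[map_coordinates(im[...,k],[P[:,1],P[:,0]],order=1) for k in range(3)]
    sat=v[0]-v[2]
    if t in(3,30,60): print(t,sat[::2].round(0),v[0][::2].round(0))
    thr=(np.percentile(sat,5)+np.median(np.r_[sat[:6],sat[-6:]]))/2
    ins=off[sat<thr]; 
    if len(ins): C.append((t,ins.min(),ins.max(),(ins.min()+ins.max())/2))
C=np.array(C);print(C)
yaw=np.radians(6.33);ex=np.array([np.cos(yaw),np.sin(yaw),0]);ey=np.array([-np.sin(yaw),np.cos(yaw),0])
for col in(1,2,3):
    sel=(C[:,0]>6)
    pts=np.array([a+d*t+n*o for t,o in C[sel][:,[0,col]]])
    W=[]
    for x in pts:
        o,dd=ray(q,x);W.append(o+dd*(800-o@ex)/(dd@ex))
    W=np.array(W);Y=np.c_[-(W@ey),W[:,2]].astype(np.float32)
    l=cv2.fitLine(Y,cv2.DIST_HUBER,0,.01,.01).ravel();th=np.arctan(l[1]/l[0]);print(col,'slope',th,'y at z=110:',-(l[2]+(110-l[3])*l[0]/l[1]))
```

```text
3 [106. 105. 101.  98.  95.  91.  77.  55.  30.  19.  12.   9.   9.   9.
  10.   9.   9.  10.  15.  28.  47.  69.  84.  94.  99.] [154. 152. 148. 144. 139. 136. 130. 123. 115. 115. 116. 117. 116. 116.
 115. 116. 118. 126. 135. 141. 143. 143. 142. 141. 142.]
30 [116. 117. 118. 120. 120. 118. 104.  77.  48.  27.  14.   8.   8.   9.
   9.   9.  10.  11.  14.  21.  30.  38.  39.  39.  37.] [167. 168. 170. 172. 173. 173. 167. 155. 141. 128. 120. 116. 117. 117.
 117. 119. 123. 132. 142. 149. 151. 151. 152. 153. 154.]
60 [37. 38. 39. 39. 38. 36. 32. 24. 17. 12. 11. 10.  9.  9.  9.  9.  9. 11.
 15. 20. 27. 33. 36. 37. 38.] [156. 156. 157. 157. 156. 153. 149. 138. 128. 121. 118. 117. 116. 117.
 118. 119. 122. 132. 144. 155. 157. 158. 157. 157. 156.]
[[ 3.    -2.25   4.     0.875]
 [ 6.    -1.75   3.75   1.   ]
 [ 9.    -2.     4.     1.   ]
 [12.    -1.75   3.75   1.   ]
 [15.    -2.     4.     1.   ]
 [18.    -2.     4.     1.   ]
 [21.    -2.     4.     1.   ]
 [24.    -2.     3.75   0.875]
 [27.    -2.     4.     1.   ]
 [30.    -1.75   6.     2.125]
 [33.    -2.     6.     2.   ]
 [36.    -2.     6.     2.   ]
 [39.    -2.75   4.     0.625]
 [42.    -2.25   3.5    0.625]
 [45.    -2.25   3.5    0.625]
 [48.    -2.25   3.75   0.75 ]
 [51.    -2.5    3.5    0.5  ]
 [54.    -2.25   3.5    0.625]
 [57.    -2.5    3.25   0.375]
 [60.    -2.25   3.5    0.625]
 [63.    -2.5    3.25   0.375]
 [82.396  3.     6.     4.5  ]
 [83.896 -2.5    3.5    0.5  ]]
1 slope 0.73327255 y at z=110: 79.78238
2 slope 0.7263194 y at z=110: 91.88499
3 slope 0.72881186 y at z=110: 85.866554
```

```bash
python3 -m jog '[-1.7,-4.6,0,0,0,-1.1, -3.5,-9.2,0,0,0,-2.3, -4.6,-11.8,0,0,0,-3, -5.4,-13.7,0,0,0,-3.4, -5.4,-13.7,0,0,0,-3.4, -5.4,-13.7,0,0,0,-3.4]'; python3 view.py 15
python3 - <<'E'
from h import *
P=[];Rr=[]
for i in range(6):
    manip.camera('top');s=manip.read_state();P.append(s['eef_pos']);Rr.append(s['eef_rot'])
P=np.mean(P,0);print(P,np.mean(Rr,0),s['wrist_force'],s['clock'])
yaw=np.radians(6.33);ey=np.array([-np.sin(yaw),np.cos(yaw),0])
print('flap by pos',np.arctan2(P[2]-110,84.6-P@ey)+.009,'by rot',.349-np.mean(Rr,0)[1])
E
```

```text
clock: 26.83
eef_pos: [691.1, -23.1, 272.5]
eef_rot: [-1.572, -0.382, -1.458]
wrist_force: [-7.8, -2.1, -1.5]
finger_gap: 23.4
[691.07339501 -23.22521418 272.40275283] [-1.57184053 -0.38188356 -1.45865082] [-7.85674457 -0.93071584 -1.21437262] 27.2833
flap by pos 0.7324613475626943 by rot 0.7308835550303776
```

View pics/s15.png

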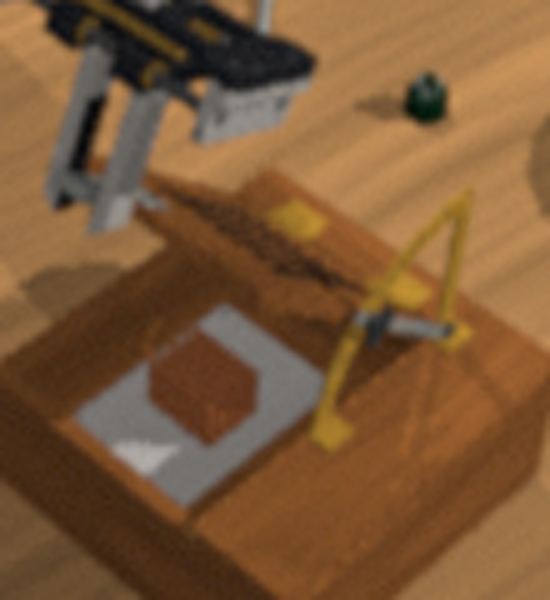

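View pics/w15.png

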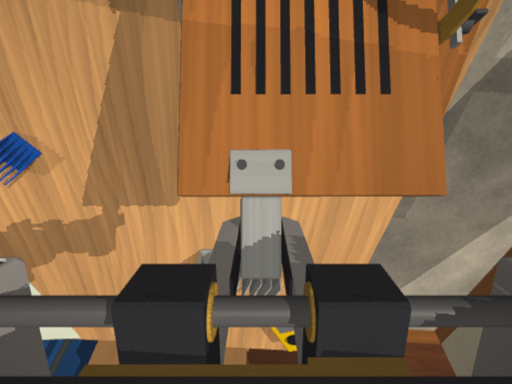

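Run:
```python
from h import *
np.set_printoptions(precision=1,suppress=True)
yaw=np.radians(6.33);ex=np.array([np.cos(yaw),np.sin(yaw),0]);ey=np.array([-np.sin(yaw),np.cos(yaw),0]);ez=np.array([0,0,1.])
def tipW(th,r,w,X): return X*ex+84.7*ey+110*ez+r*(-np.cos(th)*ey+np.sin(th)*ez)+w*(np.sin(th)*ey+np.cos(th)*ez)
p=snap('wrist');b=snap('scene')
for th in(.68,.71,.733,.76,.79): print(th,'wrist tip',proj(p,tipW(th,124,0,800)),'scene tip',proj(b,tipW(th,124,0,800)),'flap corner w',proj(p,tipW(th,215,0,794)),'pivot scene',proj(b,tipW(th,0,0,800)))
S=10
im=cv2.resize(p['img'][0:60,430:510],None,fx=S,fy=S,interpolation=cv2.INTER_CUBIC)
raw=im.copy()
for th,c in((.68,(255,0,0)),(.733,(0,255,0)),(.79,(0,0,255))):
    pts=[(proj(p,tipW(th,r,w,800))-[430,0]+.5)*S for r,w in((124,3.5),(124,-3.5),(90,-3.5))]
    cv2.polylines(im,[np.array(pts).astype(np.int32)],False,c,1)
cv2.imwrite('pics/wz.png',cv2.cvtColor(im,cv2.COLOR_RGB2BGR))
S=9
im=cv2.resize(b['img'][165:225,270:345],None,fx=S,fy=S,interpolation=cv2.INTER_CUBIC)
for th,c in((.68,(255,0,0)),(.733,(0,255,0)),(.79,(0,0,255))):
    pts=[(proj(b,tipW(th,r,0,803))-[270,165]+.5)*S for r in(0,124)]
    cv2.polylines(im,[np.array(pts).astype(np.int32)],False,c,1)
pts=[(proj(b,tipW(.733,r,0,794))-[270,165]+.5)*S for r in(0,215)]
cv2.polylines(im,[np.array(pts).astype(np.int32)],False,(255,255,0),1)
cv2.imwrite('pics/sz.png',cv2.cvtColor(im,cv2.COLOR_RGB2BGR))
```

```text
0.68 wrist tip [444.  48.] scene tip [309.5 194.4] flap corner w [436.9 192.6] pivot scene [328.3 195.6]
0.71 wrist tip [447.7  44.8] scene tip [310.1 193.3] flap corner w [443.3 192.2] pivot scene [328.3 195.6]
0.733 wrist tip [450.7  42.2] scene tip [310.7 192.4] flap corner w [448.6 191.7] pivot scene [328.3 195.6]
0.76 wrist tip [454.3  38.9] scene tip [311.3 191.4] flap corner w [455.1 190.7] pivot scene [328.3 195.6]
0.79 wrist tip [458.5  34.8] scene tip [312.  190.2] flap corner w [462.9 189.3] pivot scene [328.3 195.6]
```

View pics/wz.png

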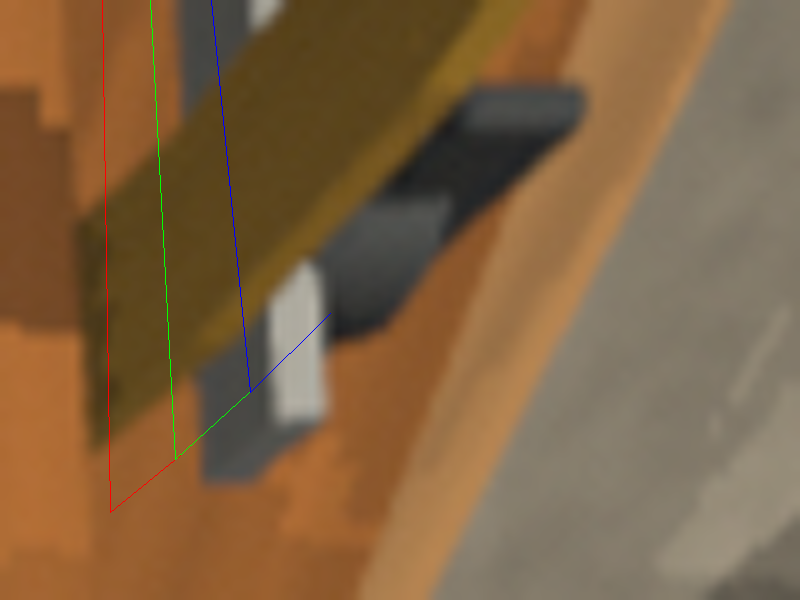

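View pics/sz.png

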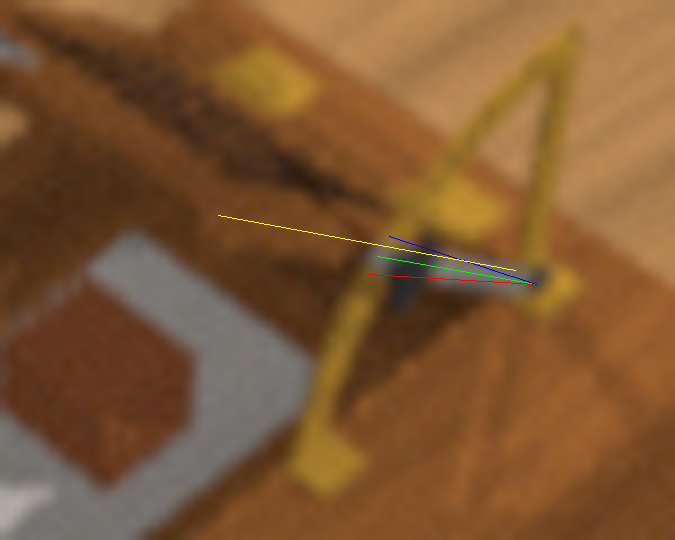

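```bash
python3 - <<'E'
import cv2
im=cv2.imread('pics/w15.png')
a=cv2.resize(im[0:200,425:485],None,fx=10,fy=3,interpolation=cv2.INTER_CUBIC)
cv2.imwrite('pics/va.png',a)
E
python3 - <<'E'
import sys;sys.path.insert(0,'.')
import cv2,numpy as np
im=cv2.cvtColor(cv2.imread('pics/w15.png'),cv2.COLOR_BGR2RGB).astype(float)
np.set_printoptions(precision=2,suppress=True,linewidth=150)
def edge(v,u0,w,ch):
    u=np.arange(u0-w,u0+w+1);x=ch(im[v,u0-w:u0+w+1]);g=np.abs(np.diff(x));
    k=np.argmax(g);lo=max(0,k-2);gg=g[lo:k+3];return u0-w+lo+.5+(gg*np.arange(len(gg))).sum()/gg.sum(),g[k]
sat=lambda x:x[:,0]-x[:,2]; br=lambda x:x.sum(1)
def run(name,u_at,rows,w,ch):
    V,U=[],[]
    for v in rows:
        e,g=edge(v,int(round(u_at(v))),w,ch)
        if g>8:V.append(v);U.append(e)
    V=np.array(V);U=np.array(U)
    if len(V)<4: print(name,'few');return
    for _ in range(3):
        c=np.polyfit(V,U,1);r=U-np.polyval(c,V);k=abs(r)<max(.3,2*r.std());V,U=V[k],U[k]
    print(name,'n',len(V),'du/dv %.4f u@0 %.2f u@100 %.2f rms %.2f'%(c[0],c[1],np.polyval(c,100),r.std()))
for d in range(6):
    for s,o in(('L',-5),('R',5)): run(f'slat{d}{s}',lambda v:[236,261,286,311,336,361,386][d]+o,range(5,90,3),5,br)
run('slat6L',lambda v:382,range(5,90,3),4,br);run('slat6R',lambda v:390,range(5,90,3),4,br)
run('flapR',lambda v:444,range(55,190,3),5,br)
run('flapRsat',lambda v:444,range(55,190,3),5,sat)
run('flapL',lambda v:179,range(10,190,3),5,br)
print('arm'); 
for v in range(0,12): print(v,im[v,445:460,0].astype(int), sat(im[v,445:460]).astype(int))
for v in range(36,50): print(v,im[v,446:466,0].astype(int), sat(im[v,446:466]).astype(int))
E
```

```text
slat0L n 29 du/dv -0.0071 u@0 231.12 u@100 230.41 rms 0.07
slat0R n 29 du/dv -0.0014 u@0 240.36 u@100 240.22 rms 0.05
slat1L n 29 du/dv -0.0046 u@0 255.67 u@100 255.22 rms 0.09
slat1R n 29 du/dv 0.0019 u@0 264.88 u@100 265.06 rms 0.06
slat2L n 29 du/dv 0.0063 u@0 279.76 u@100 280.38 rms 0.09
slat2R n 29 du/dv 0.0109 u@0 289.13 u@100 290.22 rms 0.10
slat3L n 28 du/dv 0.0141 u@0 303.97 u@100 305.38 rms 0.11
slat3R n 29 du/dv 0.0172 u@0 313.54 u@100 315.27 rms 0.09
slat4L n 29 du/dv 0.0216 u@0 328.26 u@100 330.42 rms 0.08
slat4R n 29 du/dv 0.0248 u@0 337.84 u@100 340.33 rms 0.11
slat5L n 29 du/dv 0.0293 u@0 352.50 u@100 355.43 rms 0.09
slat5R n 29 du/dv 0.0323 u@0 362.20 u@100 365.43 rms 0.09
slat6L n 27 du/dv 0.0178 u@0 378.18 u@100 379.96 rms 0.18
slat6R n 29 du/dv 0.0384 u@0 386.69 u@100 390.53 rms 0.09
flapR n 30 du/dv 0.0485 u@0 436.76 u@100 441.61 rms 0.31
flapRsat n 24 du/dv 0.0489 u@0 436.83 u@100 441.72 rms 0.23
flapL n 59 du/dv -0.0241 u@0 181.36 u@100 178.94 rms 0.19
arm
0 [145 147 103  74  70  71  72  70  67  83 159 167 145 101  87] [102 100  45   8   4   4   6   5   4   6  
[... 3000 characters left out ...]
 66  95 111 119 117 107 101  97]
46 [153 150 151 131  87  74  78  80  82  84 104 142 159 162 171 172 169 159 153 143] [106 104 104  79  20   3   4   5   4   7  33  82 109 112 117 120 116 110 107  99]
47 [153 150 150 138  94  81  84  85  85 102 133 166 169 170 173 171 168 165 160 145] [106 104 103  89  27   7   7   8   9  31  75 112 119 118 120 118 118 115 112  99]
48 [152 149 149 145 122 117 119 122 123 134 150 161 163 170 173 170 166 164 159 145] [105 104 105  99  62  52  54  57  59  76 100 111 114 118 121 119 116 113 111  99]
49 [152 150 147 147 143 142 145 148 150 150 152 151 155 171 171 168 165 160 153 143] [106 102 102 100  97  96  98 101 102 103 105 106 108 118 119 116 116 112 107  98]
```

View pics/va.png

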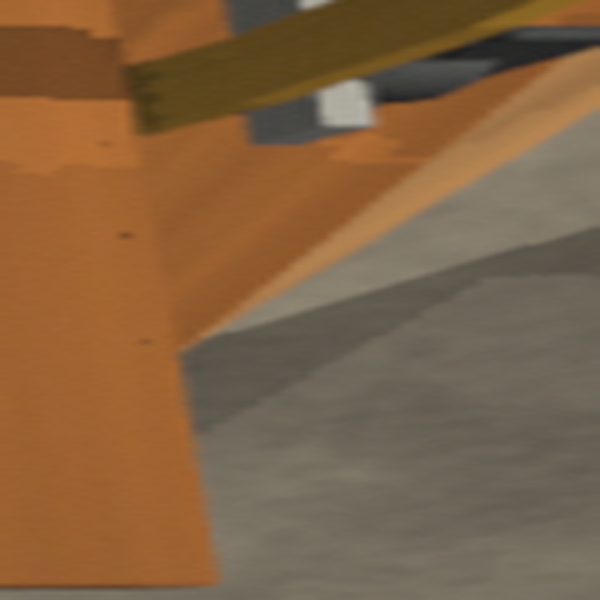

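```bash
python3 -m jog '[0,0,0,0,0,0, 0,0,0,0,0,0, 0,0,0,0,0,0, 0,0,0,0,0,0]'
python3 - <<'E'
from h import *
snap('scene','end.png')
E
```

```text
clock: 27.72
eef_pos: [691.1, -23.2, 272.4]
eef_rot: [-1.572, -0.382, -1.459]
wrist_force: [-7.5, -0.8, -2.5]
finger_gap: 23.3
```

View pics/end.png

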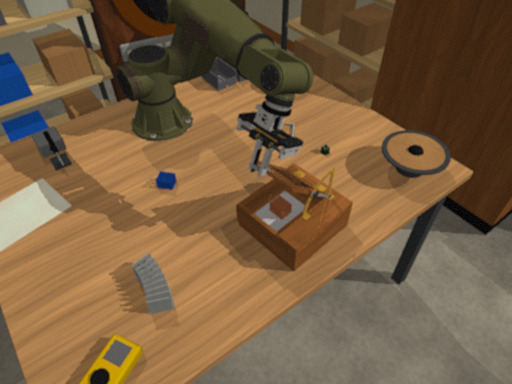

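The last picture shows the drawer shut, the heat sink on its plate (about 282,205), and the flap held up beside the index arm (about 320,185). The other parts are where they were.

```bash
python3 -c "
from cell import manip
print(manip.sign_off())"
```

```text
the job is handed in; nothing more can be done
None
```

The job is handed in at about 28 s, and the gripper is still holding the flap up at the index arm.

- **Heat sink:** I set the copper one fins up on the middle of the bare plate and let go. The scene camera still shows it there through the raised flap.
- **Drawer:** I pushed it in until it met its stop. The push rose to about 24 N with no further travel, and the pictures afterwards show it shut.
- **Flap:** It is held by the tongue with a 45 N grip setting. From the arm's pose the flap is at about 0.731 to 0.732 rad.
- **Index arm:** The cameras did not fully agree on its angle.
  - The arm's slope in the close-up picture gave 0.727 to 0.739 rad.
  - A fit of the close-up including the quadrant gave 0.738 rad.
  - The tip position gave 0.71 to 0.73 rad, and the coarser scene camera gave 0.67 to 0.70 rad.
  - Comparing the flap's edges with the arm in one picture put the arm about 0.01 rad above the flap, within that reading's error.

I took about 0.733 rad as the target, so the alignment is probably good to about 0.01 to 0.015 rad. There was also a steady sideways force of about 8 N at the gripper while holding.

I never came near the index arm or the other bench parts, and the final picture shows nothing visibly out of place.

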